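Cure gel nail tips under the vanity's rail lamp

TASK

Get the gel nail tips curing: stand every nail-tip stand that is out on the vanity upright inside the rim of the steel curing tray, and bring the lamp over it: unclamp the lamp carriage, slide it along its rail until its pointer lines up with the line on the tray, and clamp it again. With the lamp clamped over the loaded tray, press the small recessed start button in the lamp's top fully down with the dotting stylus and let it come back up, and finish with the stylus standing back in its holder. Leave the polish bottles, hair ties and cup where they are.

Things in the scene. Friction and masses are not known exactly. Their poses are not given: they have to be found in the camera images.
- station: The curing station, fixed: a grey board 230 mm (x) by 470 mm (y), 12 mm thick, with an aluminium rail 30 mm square along y (centre at station x = +60 mm, top 130 mm up, black end brackets at y = +-224 mm, 138 mm high). Origin: on the vanity surface, 15 mm beyond the board's middle; x away from the robot, y along the rail. The station may be turned a little.
- tray: The steel curing tray, fixed on the station's board: 130 mm (x) by 150 mm (y), floor 4 mm above its origin, rim 3 mm thick and 10 mm high, so 124 by 144 mm inside: room for four stands in two rows of two. A 19 mm flange on its near side carries an engraved dark line at the tray's middle. Origin: centre of its underside, 12 mm above the vanity; axes parallel to the station's.
- tray_mark (a point): Point on the engraved line of the tray's near flange, at the tray's middle in y.
- pointer (a point): Tip of the thin steel pointer that hangs from the near edge of the lamp down to about 5 mm above the tray's flange; it moves with the carriage. Lined up with the mark when both have the same station y.
- carriage (a joint): Travel of the lamp carriage along the rail, m, 0 to 0.27, growing towards station +y. It starts parked at 0 to 0.03, clear of the tray; the tray's line lies at about 0.22 to 0.25. Unclamped it slides with 4 N of friction and stays where it is left; clamped it is held fast. Stands on the tray pass under the lamp, but cannot be loaded or reached while it is over the tray.
- push_knob (a point): Grip point, 162 mm above the vanity, of the upright grey knob (20 mm across, 138 to 172 mm high) for sliding the carriage. It stands on the lamp's top near its front edge, in its middle in y. The lamp is a white box 120 mm (x) by 110 mm (y), 108 to 138 mm above the vanity, centred 105 mm nearer the robot than the rail, so it comes right over the tray.
- clamp_lever (a joint): Angle of the clamp lever on the carriage, rad, about a vertical axis: 0 = clamped (along the rail, pointing to station -y), 1.45 = fully open (pointing to station +x, away from the robot). Counter-clockwise from above opens it; the carriage is free beyond 0.7. Treat over 1.2 as open, under 0.1 as clamped home. It stays where it is left; takes up to 8 N at its knob when clamping.
- lever_knob (a point): Grip point, 177 mm above the vanity, on the upright black cylinder (16 mm across, from 153 to 187 mm high) at the lever's end, 62 mm from its axis. The lever's flat arm below the knob is 13 mm wide with its top at 155 mm.
- lever_hinge (a point): Point on the lever's axis at the height of lever_knob; moves with the carriage.
- start_button (a joint): Travel of the recessed start button, m: 0 = up, 0.004 = fully down. A spring takes it back up; fully down takes about 4 N. It counts as pressed beyond 0.003.
- button_top (a point): Centre of the button's round top (11 mm across), 5 mm below the lamp's top surface at the bottom of a round well 14 mm across, too narrow for a fingertip; 133 mm above the vanity, moves with the carriage.
- stylus: The dotting stylus, loose, 125 mm long, 30 g, standing tip down in its holder: a thin steel shaft 5 mm across with a ball tip, a steel collar 25 mm across at 45 to 49 mm, and a dark wooden handle 12 mm across from 49 to 125 mm. Origin: the tip; z along the stylus towards the handle's end. Take it by the handle from above, about 95 mm from the tip.
- stylus_tip (a point): The stylus's tip (its origin).
- holder: The stylus holder, fixed: a squat round marble stand 54 mm across and 50 mm high. Origin: centre of its underside.
- holder_mouth (a point): Centre of the holder's top, mouth of its round bore 14 mm across; the stylus's collar rests on it with the tip about 4 mm above the holder's underside.
- nail1: A loose nail-tip stand (two to four are out, all alike; an absent one reads None): steel disc foot 36 mm across and 14 mm high, white stem 14 mm across up to 60 mm, and a thin white false nail on top up to 78 mm. 70 g. Origin: centre of the foot's underside; z up along the stem. Take it by the stem, 33 to 60 mm above the foot's underside.
- nail2: A loose nail-tip stand (two to four are out, all alike; an absent one reads None): steel disc foot 36 mm across and 14 mm high, white stem 14 mm across up to 60 mm, and a thin white false nail on top up to 78 mm. 70 g. Origin: centre of the foot's underside; z up along the stem. Take it by the stem, 33 to 60 mm above the foot's underside.
- nail3: A loose nail-tip stand (two to four are out, all alike; an absent one reads None): steel disc foot 36 mm across and 14 mm high, white stem 14 mm across up to 60 mm, and a thin white false nail on top up to 78 mm. 70 g. Origin: centre of the foot's underside; z up along the stem. Take it by the stem, 33 to 60 mm above the foot's underside.
- nail4: A loose nail-tip stand (two to four are out, all alike; an absent one reads None): steel disc foot 36 mm across and 14 mm high, white stem 14 mm across up to 60 mm, and a thin white false nail on top up to 78 mm. 70 g. Origin: centre of the foot's underside; z up along the stem. Take it by the stem, 33 to 60 mm above the foot's underside.
- polish1: A bystander: small gel-polish bottle, 28 mm across, 72 mm high, loose. Origin: centre of its underside.
- polish2: A bystander: the other polish bottle, the same size.
- tie1: A bystander: a hard silicone hair tie lying flat, 44 mm across, 8 mm high, loose. Origin: centre of its underside.
- tie2: A bystander: the other hair tie.
- cup: A bystander: the empty white ceramic rinsing cup, 72 mm across, 100 mm high, loose. Origin: centre of its underside.
Things that resemble listed ones, but are neither listed nor needed, are in the scene too. What is shaped like the nail3 but yellow is not meant.

How it is judged:
By the outcome, as a careful person would: the job done as asked, in the order asked, and still so for the second after the job is handed in, with the robot touching nothing.
Of nail1, nail2, nail3, nail4 only 2 to 4 are there at a start; the rules pass over those that are not, and their reading is None.
At some moment in a run one of nail1, nail2, nail3, nail4 may be knocked a few centimetres aside while the robot is not near it.
It also fails if it takes over 210 s, if anything falls off the work surface, if the arm or the gripper's body presses on something with over 40 N, if the wrist force passes 120 N, or if a joint passes its speed limit or range.

ROBOT

A 6-joint arm with a two-finger parallel gripper is mounted at the origin on the work surface. World frame = base frame: x ahead of the robot, y to its left, z up, the work surface at z = 0. Lengths are in mm, angles in rad, forces in N, time in s.
With the tool pointing down it reaches from about 300 to 775 mm from the base axis. Payload 14.6 kg.
Tool frame: the origin (TCP) lies at the very end of the fingers, on their centre line; the grasp point (between the pads) lies 19 mm behind it; z points along the fingers, y is the line along which they close (so a half turn about z gives the same grasp; the last joint's range is limited). The gripper opens to 94 mm and grips with 3 to 60 N. Pads are 16 mm wide; open, the fingers measure 119 mm over their backs; the gripper's body (75 mm by 177 mm) begins 78 mm behind the grasp point.
Start: joints at [1.204, 0.3, 1.521, -0, 1.321, -0.067], TCP at [162.428, 525.458, 205.446] pointing down, gripper open.
Joint ranges: [-3.03, 3.03], [-0.79, 2.21], [0.23, 2.52], [-1.04, 4.18], [0, 3.07], [-2.55, 2.55]. Speed limits (rad/s): [2.22, 2.22, 2.57, 3.14, 3.14, 3.14].

INTERFACE

Orientations are given as [roll, pitch, yaw] about the fixed x, y, z axes, in that order (R = Rz(yaw) Ry(pitch) Rx(roll)).
In Python, from cell import manip, optics gives the robot as it stands.
- The arm moves only by the shell command python3 -m crank 'ROWS' [FORCE]. ROWS is JSON, a list of rows, each a list of 7 numbers: the opening in per cent of the stroke, from 0 (shut) to 100 (fully open), then the shift along the tool's x, y, z in mm, then the turn, a rotation vector about the tool's x, y, z in rad. A call has 1 to 10 rows; each row is the pose to reach, as a shift and turn from the pose commanded when the call began, along the tool's axes at that moment; what a row does not reach only later rows make up. A row lasts 1/10 s, in which the tool goes at most 50 mm and 8.59 degrees, less where a joint would pass 70% of its speed; a pose out of reach is approached as far as the arm can. A call with a gripper value outside its range is refused whole. The fingers move at their own pace and stop on an object; FORCE is the grip in N (left out, the last holds). Time passes only in rows, so rows that repeat a pose let the fingers close. It gives the time, the measured TCP pose, the force, the opening and the grip force at its end, in the units of the state.
- manip.read_state(): the state, without advancing time (a new reading comes with each control period).
- optics.camera(name): name is "scene" or "top"; returns (picture, depth): 420x560x3 uint8, red, green, blue; 420x560 float32, mm along the optical axis (not along the pixel's ray), 0 where there is no reading.
- optics.calibration(name): a dict with "camera_matrix" (3x3 intrinsics, pixels), "R" (3x3) and "t" (3): a world point X has camera coordinates R X + t. Camera axes: x right, y down, z forward; pixel columns grow to the right and rows downward; lengths in mm; the calibration is good to about 2 mm. A picture is of the moment at which its call begins. calibration takes no time and is no camera call.
- manip.sign_off(): hands the job in; it is judged then, once.
The state is a dict: "clock": time; "joints": joint angles; "qd": joint speeds; "effort": joint torques, N m; "eef_pos": TCP position; "eef_rot": TCP orientation; "wrist_force": force on the tool from outside, world axes, zero at the start; "moment": the same for the moment, N m; "finger_gap": finger opening in mm; "finger_force": force on a finger pad.
Only numpy, scipy, OpenCV 4.12 (cv2) and the standard library are available. Lean on these libraries where they do the work, as an engineer would, in place of code of your own. Each camera call takes 0.05 s, during which the arm holds its last target. There are 200 camera calls.

## Working session

There is one attempt and no reset: what is moved stays moved. The work goes in short steps, Python scripts to look and compute and a shell command to move; the robot and the scene stay as the last step left them, time stands still between calls to the robot, and variables do not carry over. Pictures are saved under pics/ and viewed, at most 18 in all, crops included, and the job is handed in when it is done.

```bash
ls; mkdir -p pics; cat > h.py <<'E'
import numpy as np, cv2, json
from cell import manip, optics
def cal(n):
    c=optics.calibration(n); return np.array(c["camera_matrix"]),np.array(c["R"]),np.array(c["t"]).ravel()
def ray(n,u,v,z):
    K,R,t=cal(n); d=R.T@np.linalg.solve(K,[u,v,1.]); o=-R.T@t
    return o+d*(z-o[2])/d[2]
def proj(n,X):
    K,R,t=cal(n); p=K@(R@np.array(X,float)+t); return p[:2]/p[2]
def cloud(n,dep):
    K,R,t=cal(n); v,u=np.mgrid[:420,:560]
    P=np.stack([u,v,np.ones_like(u)],-1)@np.linalg.inv(K).T*dep[...,None]
    return (P-t)@R
def snap(n,f):
    p,d=optics.camera(n); cv2.imwrite(f,p[...,::-1]); np.savez(f[:-4]+'.npz',p=p,d=d); return p,d
E
python3 - <<'E'
from h import *
for n in("top","scene"):
    snap(n,f"pics/{n}0.png"); K,R,t=cal(n); print(n,K[0,0],-R.T@t, R[2])
print(manip.read_state())
E
```

```text
pics
top 522.6806342640122 [ 171.82719768   -2.05658433 1810.39754216] [ 0.19068682 -0.00588515 -0.98163328]
scene 463.089340737663 [1374.97187545  -74.78090407 1005.5482366 ] [-0.71248257  0.05984317 -0.69913331]
{'clock': 0.1, 'joints': array([ 1.20439050e+00,  3.00386371e-01,  1.52148482e+00, -2.20380235e-07,
        1.32071848e+00, -6.65466665e-02]), 'qd': array([-4.05351783e-04, -4.35586339e-03, -1.62274735e-03, -1.08883844e-03,
       -1.22007626e-04, -4.01674264e-05]), 'effort': array([ 1.04725291e-04, -5.32633245e+01, -3.53283763e+01,  7.08608120e-02,
        2.35342188e-02, -3.71461965e-05]), 'eef_pos': array([162.35568656, 525.25397887, 204.97353412]), 'eef_rot': array([-3.14059783e+00, -6.60861766e-05,  2.84173351e+00]), 'wrist_force': array([ 0.65089798, -1.20699439,  0.60621716]), 'moment': array([-0.05380874, -0.03360927,  0.03010808]), 'finger_force': 0.0, 'finger_gap': 93.75454115164007}
```

View pics/top0.png

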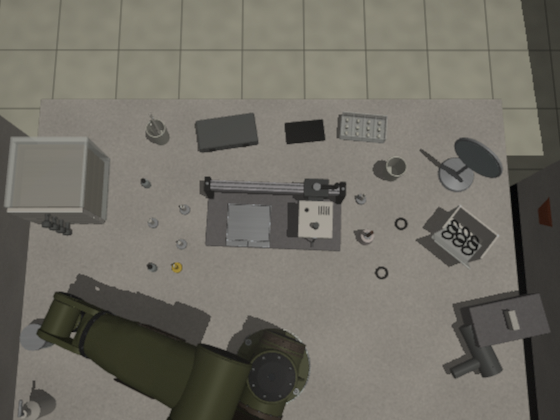

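View pics/scene0.png

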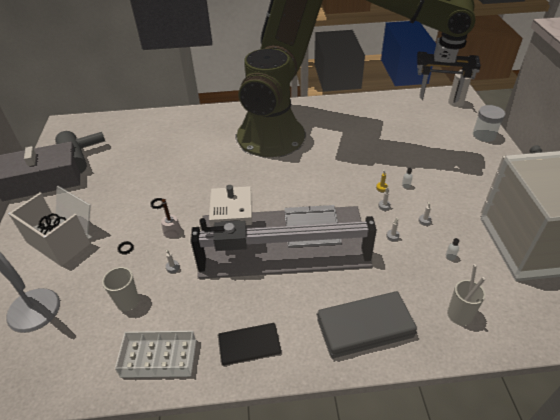

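The top view shows nail stands at about (183,208), (181,243), (152,222) and (360,199). The yellow decoy is at (177,267), the bottles at (145,183) and (152,267), the holder with stylus at (368,236) and the lamp at (316,219). Next I'll look closer.

```bash
python3 - <<'E'
from h import *
p=cv2.imread('pics/top0.png'); q=cv2.imread('pics/scene0.png')
a=cv2.resize(p[165:285,130:270],None,fx=4,fy=4,interpolation=cv2.INTER_CUBIC)
cv2.imwrite('pics/c1.png',cv2.resize(p[170:260,195:385],None,fx=4.2,fy=4.2,interpolation=cv2.INTER_CUBIC))
cv2.imwrite('pics/c2.png',cv2.resize(q[165:285,150:390],None,fx=3.3,fy=3.3,interpolation=cv2.INTER_CUBIC))
d=np.load('pics/top0.npz')['d']; P=cloud('top',d)
# blobs 25..90mm high in regions
for n,(u,v) in dict(A=(183,208),B=(181,243),C=(152,222),D=(360,199),Y=(177,267),b1=(145,183),b2=(152,267),hold=(368,236),cup=(396,168)).items():
    w=P[v-14:v+15,u-14:u+15].reshape(-1,3)
    for lo,hi in((8,22),(40,200)):
        s=w[(w[:,2]>lo)&(w[:,2]<hi)]
        if len(s): print(n,lo,len(s),s.mean(0).round(),s.max(0).round())
E
```

```text
A 8 80 [535. 303.  13.] [590. 353.  22.]
A 40 21 [535. 305.  62.] [542. 312.  83.]
B 8 82 [415. 317.  13.] [465. 364.  22.]
B 40 18 [413. 312.  60.] [420. 318.  84.]
C 8 83 [488. 412.  13.] [540. 466.  22.]
C 40 22 [488. 414.  58.] [494. 424.  81.]
D 8 92 [ 569. -314.   12.] [ 618. -266.   20.]
D 40 20 [ 572. -312.   63.] [ 578. -307.   83.]
Y 8 79 [333. 329.  13.] [378. 374.  22.]
Y 40 17 [333. 326.  60.] [339. 333.  83.]
b1 8 38 [627. 448.  11.] [682. 497.  22.]
b1 40 53 [624. 440.  57.] [639. 455.  79.]
b2 8 29 [341. 407.  11.] [378. 458.  22.]
b2 40 47 [329. 404.  58.] [343. 418.  84.]
hold 8 53 [ 441. -329.   12.] [ 489. -287.   22.]
hold 40 153 [ 434. -322.   60.] [ 458. -301.  135.]
cup 8 80 [ 675. -434.   13.] [ 736. -393.   22.]
cup 40 289 [ 671. -425.   78.] [ 705. -387.  110.]
```

View pics/c1.png

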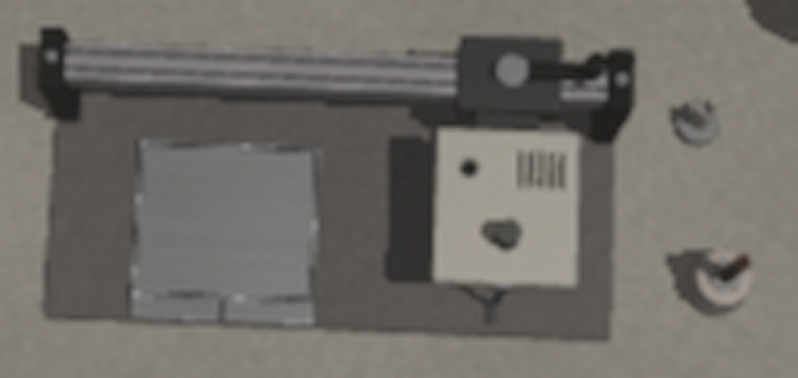

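View pics/c2.png

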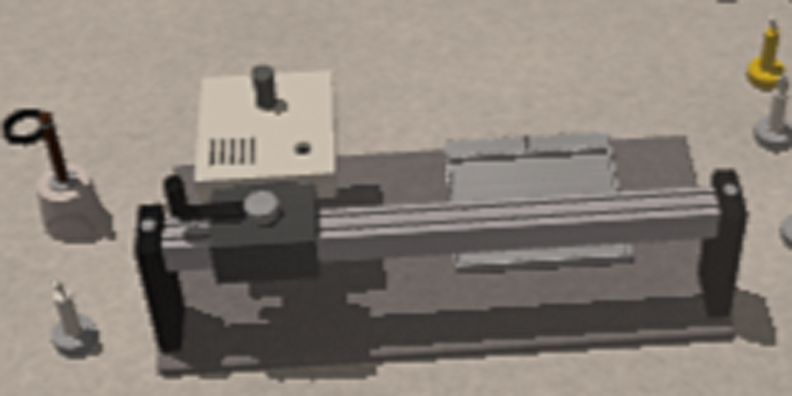

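The crops show the tray line at c1 (222,310), lamp button at (469,168), knob at (505,235), lever hinge at (512,70), lever knob at (592,65) and bracket pins at (50,57)/(622,78). Now I'll turn these into positions.

```bash
python3 - <<'E'
from h import *
def r1(u,v,z): return ray('top',195+(u+.5)/4.2-.5,170+(v+.5)/4.2-.5,z)
def r2(u,v,z): return ray('scene',150+(u+.5)/3.3-.5,165+(v+.5)/3.3-.5,z)
T=dict(brL=(50,57,138),brR=(622,78,138),bNL=(45,318,12),bNR=(608,338,12),trFL=(140,140,22),trFR=(319,150,22),trNL=(131,318,16),trNR=(314,325,16),line1=(222,298,16),line2=(222,322,16),btn=(469,168,135),hinge=(512,70,165),lk=(594,62,187),knob=(510,235,172),ptr=(488,320,21),lampFL=(437,127,138),lampNL=(433,282,138),lampFR=(580,133,138),lampNR=(578,287,138),mouth=(722,283,50),styTop=(740,262,125))
for k,v in T.items(): print('top',k,r1(*v).round(1))
S=dict(brL=(730,188,138),brR=(148,225,138),line1=(527,137,16),btn=(303,148,135),hinge=(262,203,165),lk=(174,182,187),knob=(263,70,172),lampNR=(203,78,138),lampNL=(331,72,138),lampFL=(334,170,138),lampFR=(194,180,138),mouth=(63,182,50),styTop=(45,117,125))
for k,v in S.items(): print('scene',k,r2(*v).round(1))
E
```

```text
top brL [596.7 213.2 138. ]
top brR [ 579.6 -235.3  138. ]
top bNL [407.2 228.4  12. ]
top bNR [ 390.1 -235.4   12. ]
top trFL [555.  151.6  22. ]
top trFR [546.3   2.6  22. ]
top trNL [406.6 157.2  16. ]
top trNR [400.6   6.7  16. ]
top line1 [423.1  82.5  16. ]
top line2 [403.2  82.4  16. ]
top btn [ 508.3 -114.5  135. ]
top hinge [ 579.4 -146.7  165. ]
top lk [ 580.2 -207.4  187. ]
top knob [ 449.1 -142.4  172. ]
top ptr [ 403.9 -136.1   21. ]
top lampFL [540.3 -89.8 138. ]
top lampNL [418.2 -85.4 138. ]
top lampFR [ 535.5 -201.3  138. ]
top lampNR [ 414.2 -197.   138. ]
top mouth [ 430.1 -324.1   50. ]
top styTop [ 435.6 -325.   125. ]
scene brL [592.1 212.2 138. ]
scene brR [ 575.4 -235.7  138. ]
scene line1 [396.7  84.2  16. ]
scene btn [ 504.3 -114.9  135. ]
scene hinge [ 588.5 -146.3  165. ]
scene lk [ 579.9 -208.8  187. ]
scene knob [ 448.2 -142.   172. ]
scene lampNR [ 414.  -195.1  138. ]
scene lampNL [420.2 -87.8 138. ]
scene lampFL [534.8 -91.4 138. ]
scene lampFR [ 532.  -201.3  138. ]
scene mouth [ 434.9 -327.1   50. ]
scene styTop [ 431.1 -327.8  125. ]
```

```bash
cat >> h.py <<'E'
from scipy.spatial.transform import Rotation as Ro
TH=-0.0375; ORG=np.array([527,-8.8]); TRAY=np.array([-45,86.9])
def st2w(x,y):
    c,s=np.cos(TH),np.sin(TH); return ORG+[c*x-s*y, s*x+c*y]
def w2st(p):
    c,s=np.cos(TH),np.sin(TH); d=np.array(p[:2])-ORG; return np.array([c*d[0]+s*d[1],-s*d[0]+c*d[1]])
def delta(pts,yaw=None):
    s=manip.read_state(); R=Ro.from_euler('xyz',s['eef_rot'])
    Rt=Ro.from_euler('xyz',[np.pi,0,yaw if yaw is not None else s['eef_rot'][2]])
    print('pos',s['eef_pos'].round(1),'rot',s['eef_rot'].round(3),'t',round(s['clock'],1),'turn',(R.inv()*Rt).as_rotvec().round(3))
    for p in pts: print(np.round(p,0),'->',R.inv().apply(np.array(p,float)-s['eef_pos']).round(1))
def nails(f=None):
    p,d=optics.camera('top'); P=cloud('top',d); m=((P[...,2]>40)&(P[...,2]<90)&(d>0)).astype(np.uint8)
    n,l,st,c=cv2.connectedComponentsWithStats(m)
    for i in range(1,n):
        if 8<st[i,4]<35: print('blob',P[l==i].mean(0).round(),st[i,4],p[l==i].mean(0).round())
E
python3 - <<'E'
from h import *
for a in(30,-30):
  for b in(34,-34): print(a,b,st2w(-45+a,86.9+b).round(1))
nails()
delta([(488,413,150),(488,413,31),(535,304,31)],3.104)
E
```

```text
30 34 [516.5 112.6]
30 -34 [514.   44.6]
-30 34 [456.6 114.8]
-30 -34 [454.   46.9]
blob [ 882. -283.   46.] 24 [130. 127. 120.]
blob [ 854. -251.   47.] 12 [118. 118. 113.]
blob [830. 418.  62.] 13 [83. 82. 76.]
blob [ 801. -254.   46.] 19 [123. 123. 117.]
blob [ 792. -315.   44.] 19 [123. 122. 116.]
blob [ 663. -655.   64.] 23 [62. 62. 61.]
blob [578. 210.  61.] 27 [38. 37. 35.]
blob [ 572. -312.   61.] 20 [102. 100.  94.]
blob [ 559. -228.   66.] 27 [36. 34. 33.]
blob [535. 305.  62.] 21 [121. 119. 112.]
blob [485. 794.  69.] 30 [81. 79. 74.]
blob [488. 415.  58.] 21 [127. 124. 116.]
blob [413. 313.  60.] 17 [124. 121. 114.]
blob [333. 326.  60.] 16 [130. 116.  73.]
blob [  89. -748.   85.] 12 [83. 80. 78.]
blob [ 78. 732.  64.] 33 [70. 70. 68.]
blob [-30. -88.  56.] 12 [50. 49. 38.]
pos [162.3 525.3 205. ] rot [-3.141 -0.     2.842] t 0.1 turn [-0.001 -0.    -0.262]
[488 413 150] -> [-344.3  -11.1   55. ]
[488 413  31] -> [-344.3  -11.   174. ]
[535 304  31] -> [-421.4 -101.2  174.1]
```

```bash
python3 -m crank '[[60,-50,-1,10,0,0,-0.13],[60,-100,-3,20,0,0,-0.262],[60,-150,-5,30,0,0,-0.262],[60,-200,-6,40,0,0,-0.262],[60,-250,-7,50,0,0,-0.262],[60,-300,-8,55,0,0,-0.262],[60,-345,-8,55,0,0,-0.262],[60,-346,-8,55,0,0,-0.262],[60,-346,-8,55,0,0,-0.262],[60,-346,-8,55,0,0,-0.262]]' 20; python3 - <<'E'
from h import *
delta([(490,416,31)],3.104)
E
```

```text
clock: 1.15
eef_pos: [489.6, 416.1, 150.3]
eef_rot: [-3.141, -0.001, 3.105]
wrist_force: [0.2, 0.1, -0.1]
finger_gap: 56.4
finger_force: 0.0
pos [489.6 416.1 150.3] rot [-3.141e+00 -1.000e-03  3.105e+00] t 1.1 turn [-0.    -0.001  0.001]
[490 416  31] -> [-4.000e-01 -1.000e-01  1.193e+02]
```

```bash
python3 -m crank '[[60,0,0,40,0,0,0],[60,0,0,80,0,0,0],[60,0,0,110,0,0,0],[60,0,0,119,0,0,0],[60,0,0,119,0,0,0],[0,0,0,119,0,0,0],[0,0,0,119,0,0,0],[0,0,0,119,0,0,0],[0,0,0,119,0,0,0],[0,0,0,119,0,0,0]]' 20; python3 -m crank '[[0,0,0,-10,0,0,0],[0,0,0,-40,0,0,0],[0,0,0,-80,0,0,0],[0,0,0,-110,0,0,0],[0,0,0,-110,0,0,0]]' 20; python3 - <<'E'
from h import *
delta([(516.5,112.6,145),(516.5,112.6,48)],3.104)
snap('scene','pics/s1.png')
p=cv2.imread('pics/s1.png');u,v=proj('scene',manip.read_state()['eef_pos']).astype(int)
cv2.imwrite('pics/s1c.png',cv2.resize(p[max(v-70,0):v+50,u-80:u+80],None,fx=4,fy=4))
E
```

```text
clock: 2.15
eef_pos: [490.8, 415.7, 31.8]
eef_rot: [3.141, 0.0, 3.104]
wrist_force: [-0.2, -0.1, 0.1]
finger_gap: 19.8
finger_force: 0.0
clock: 2.65
eef_pos: [492.0, 416.7, 147.1]
eef_rot: [3.137, 0.006, 3.104]
wrist_force: [0.1, 1.3, -0.6]
finger_gap: 13.9
finger_force: 20.0
pos [492.  416.7 147.1] rot [3.137 0.006 3.104] t 2.6 turn [ 0.005  0.006 -0.   ]
[516. 113. 145.] -> [ -35.9 -303.     0.8]
[516. 113.  48.] -> [ -35.3 -303.5   97.8]
```

View pics/s1c.png

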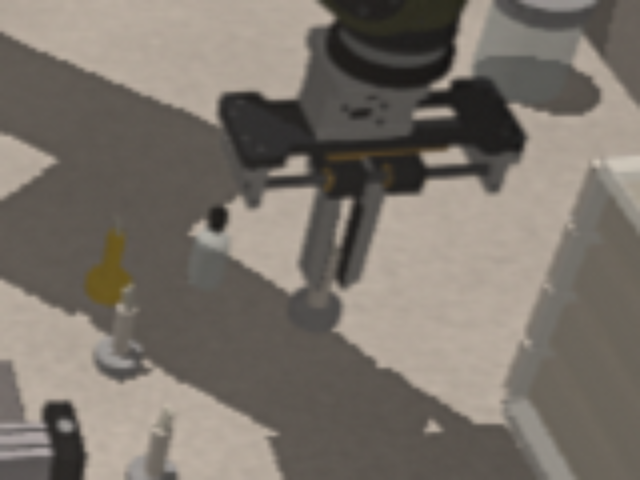

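The nail is gripped, but the grip may have closed late during the lift. I'll measure how far the foot hangs below the TCP.

```bash
python3 - <<'E'
from h import *
e=np.array([492,416.7,147.1])
for f in('scene',):
    z=np.load('pics/s1.npz'); P=cloud(f,z['d']); w=P[(np.hypot(P[...,0]-e[0],P[...,1]-e[1])<24)&(P[...,2]>80)&(P[...,2]<150)]
    print(len(w)); print(np.histogram(w[:,2],bins=range(80,152,3))); f=w[(w[:,2]<128)]; print(f.mean(0),f.min(0),f.max(0))
u,v=proj('scene',e); print(u,v, [proj('scene',e-[0,0,h]).round(1) for h in(0,17,31,45)])
E
```

```text
140
(array([ 0,  0,  0,  0,  0,  0,  0,  0,  0,  1,  9, 13, 12, 27, 40, 10,  2,
        6,  4,  2,  1,  3,  8]), array([ 80,  83,  86,  89,  92,  95,  98, 101, 104, 107, 110, 113, 116,
       119, 122, 125, 128, 131, 134, 137, 140, 143, 146, 149]))
[494.06455483 410.92084634 120.3482065 ] [471.80350655 396.68635922 108.16001988] [507.58389491 429.7239626  127.9363171 ]
436.4537284314024 185.84707865171342 [array([436.5, 185.8]), array([435.2, 190.4]), array([434.1, 194.1]), array([433.1, 197.8])]
```

```bash
python3 -m crank '[[0,-6,-50,0,0,0,0],[0,-12,-100,0,0,0,0],[0,-18,-150,0,0,0,0],[0,-24,-200,0,0,0,0],[0,-30,-250,0,0,0,0],[0,-36,-300,0,0,0,0],[0,-36,-303,30,0,0,0],[0,-36,-303,60,0,0,0],[0,-36,-303,80,0,0,0],[0,-36,-303,80,0,0,0]]' 20; python3 -m crank '[[0,0,0,6,0,0,0],[0,0,0,9,0,0,0],[0,0,0,11,0,0,0],[0,0,0,11,0,0,0]]' 20
```

```text
clock: 3.7
eef_pos: [513.1, 111.0, 58.3]
eef_rot: [-3.14, -0.006, 3.103]
wrist_force: [-0.5, -0.5, -0.4]
finger_gap: 13.5
finger_force: 20.0
clock: 4.1
eef_pos: [516.5, 111.7, 52.8]
eef_rot: [3.141, 0.004, 3.104]
wrist_force: [-2.9, -2.4, 14.8]
finger_gap: 13.6
finger_force: 20.0
```

```bash
python3 -m crank '[[20,0,0,-1,0,0,0],[40,0,0,-1,0,0,0],[40,0,0,-1,0,0,0],[40,0,0,-1,0,0,0],[40,0,0,-10,0,0,0],[40,0,0,-50,0,0,0],[40,0,0,-100,0,0,0],[40,0,0,-100,0,0,0]]' 20; python3 - <<'E'
from h import *
nails()
delta([(537,306,150),(537,306,31)],3.104)
E
```

```text
clock: 4.9
eef_pos: [517.7, 111.9, 157.2]
eef_rot: [3.14, 0.01, 3.104]
wrist_force: [0.1, -0.2, -0.9]
finger_gap: 37.3
finger_force: 0.0
blob [ 882. -283.   45.] 29 [137. 134. 127.]
blob [ 874. -336.   45.] 18 [132. 130. 123.]
blob [829. 416.  68.] 11 [83. 81. 75.]
blob [812. 429.  63.] 34 [95. 94. 86.]
blob [805. 396.  66.] 15 [107. 104.  97.]
blob [ 788. -345.   46.] 15 [127. 127. 121.]
blob [ 662. -654.   66.] 20 [63. 63. 63.]
blob [ 572. -312.   62.] 20 [109. 106. 100.]
blob [ 559. -228.   65.] 28 [38. 37. 35.]
blob [535. 305.  62.] 23 [125. 123. 116.]
blob [485. 795.  67.] 30 [86. 84. 79.]
blob [413. 312.  62.] 17 [130. 127. 120.]
blob [333. 326.  60.] 15 [134. 120.  73.]
pos [516.5 111.7 153.9] rot [3.14  0.006 3.104] t 5.0 turn [ 0.001  0.006 -0.   ]
[537 306 150] -> [-13.1 194.9   4.2]
[537 306  31] -> [-12.4 194.8 123.2]
```

```bash
python3 -m crank '[[45,-3,50,0,0,0,0],[45,-7,100,0,0,0,0],[45,-10,150,0,0,0,0],[45,-13,195,0,0,0,0],[45,-13,195,20,0,0,0],[45,-13,195,60,0,0,0],[45,-13,195,100,0,0,0],[45,-13,195,120,0,0,0],[45,-13,195,123,0,0,0],[45,-13,195,123,0,0,0]]' 20; python3 -m crank '[[0,0,0,0,0,0,0],[0,0,0,0,0,0,0],[0,0,0,0,0,0,0],[0,0,0,0,0,0,0],[0,0,0,0,0,0,0],[0,0,0,0,0,0,0]]' 20;  python3 -m crank '[[0,0,0,-10,0,0,0],[0,0,0,-40,0,0,0],[0,0,0,-80,0,0,0],[0,0,0,-115,0,0,0],[0,0,0,-115,0,0,0],[0,0,0,-115,0,0,0]]' 20; python3 - <<'E'
from h import *
delta([(514,44.6,145),(514,44.6,48)],3.104)
nails()
E
```

```text
clock: 5.95
eef_pos: [535.4, 305.8, 27.3]
eef_rot: [-3.141, -0.001, 3.104]
wrist_force: [0.0, 0.4, 0.3]
finger_gap: 42.5
finger_force: 0.0
clock: 6.55
eef_pos: [535.7, 306.0, 28.0]
eef_rot: [3.141, 0.001, 3.104]
wrist_force: [-0.4, -0.9, 5.6]
finger_gap: 13.6
finger_force: 20.0
clock: 7.15
eef_pos: [535.6, 305.9, 143.1]
eef_rot: [3.141, 0.001, 3.104]
wrist_force: [0.3, -0.3, -1.2]
finger_gap: 13.4
finger_force: 20.0
pos [535.6 305.9 143.1] rot [3.141e+00 1.000e-03 3.104e+00] t 7.2 turn [ 0.001  0.001 -0.   ]
[514.  45. 145.] -> [  11.7 -261.9   -2.1]
[514.  45.  48.] -> [  11.8 -262.    94.9]
blob [ 875. -340.   45.] 12 [135. 132. 125.]
blob [829. 416.  65.] 10 [84. 82. 76.]
blob [ 799. -260.   44.] 20 [131. 131. 125.]
blob [ 787. -369.   47.] 9 [130. 130. 124.]
blob [ 785. -395.   45.] 9 [130. 130. 123.]
blob [ 662. -655.   66.] 22 [66. 66. 66.]
blob [578. 211.  65.] 28 [35. 34. 32.]
blob [ 572. -312.   63.] 19 [111. 109. 102.]
blob [ 560. -228.   67.] 26 [39. 38. 36.]
blob [512. 112.  68.] 20 [115. 113. 107.]
blob [485. 792.  70.] 29 [87. 85. 80.]
blob [ 205. -691.   74.] 15 [57. 55. 53.]
blob [ 94. -35.  53.] 11 [41. 41. 33.]
```

```bash
python3 -m crank '[[0,2,-50,-10,0,0,0],[0,4,-100,-15,0,0,0],[0,6,-150,-15,0,0,0],[0,9,-200,-15,0,0,0],[0,12,-250,-10,0,0,0],[0,12,-262,0,0,0,0],[0,12,-262,30,0,0,0],[0,12,-262,60,0,0,0],[0,12,-262,85,0,0,0],[0,12,-262,92,0,0,0]]' 20; python3 -m crank '[[0,0,0,4,0,0,0],[0,0,0,6,0,0,0],[0,0,0,6,0,0,0],[0,0,0,6,0,0,0]]' 20;python3 -m crank '[[20,0,0,-1,0,0,0],[40,0,0,-1,0,0,0],[40,0,0,-1,0,0,0],[40,0,0,-1,0,0,0],[40,0,0,-10,0,0,0],[40,0,0,-50,0,0,0],[40,0,0,-100,0,0,0],[40,0,0,-110,0,0,0],[40,0,0,-110,0,0,0]]' 20; python3 - <<'E'
from h import *
delta([(415,314,150),(415,314,31)],3.104)
nails()
E
```

```text
clock: 8.2
eef_pos: [511.6, 44.8, 47.0]
eef_rot: [-3.141, -0.006, 3.104]
wrist_force: [0.2, 0.1, -0.1]
finger_gap: 13.6
finger_force: 20.0
clock: 8.6
eef_pos: [514.0, 44.6, 45.2]
eef_rot: [3.142, 0.001, 3.104]
wrist_force: [0.4, 0.4, -0.4]
finger_gap: 13.9
finger_force: 20.0
clock: 9.5
eef_pos: [514.4, 44.5, 156.5]
eef_rot: [3.141, 0.004, 3.104]
wrist_force: [0.6, -0.5, -0.2]
finger_gap: 37.7
finger_force: 0.0
pos [514.4  44.5 156.5] rot [3.141 0.004 3.104] t 9.5 turn [ 0.     0.004 -0.   ]
[415 314 150] -> [109.5 265.5   6.1]
[415 314  31] -> [109.9 265.5 125.1]
blob [ 881. -282.   46.] 34 [137. 134. 127.]
blob [ 876. -341.   46.] 11 [139. 136. 129.]
blob [ 873. -379.   46.] 15 [139. 136. 129.]
blob [ 858. -409.   45.] 11 [125. 123. 117.]
blob [811. 428.  64.] 33 [96. 95. 87.]
blob [ 811. -248.   47.] 14 [135. 135. 130.]
blob [800. 408.  62.] 9 [89. 86. 81.]
blob [ 792. -309.   46.] 20 [134. 134. 127.]
blob [ 789. -361.   45.] 17 [135. 135. 128.]
blob [ 662. -654.   66.] 21 [65. 65. 65.]
blob [578. 211.  61.] 26 [37. 36. 34.]
blob [ 572. -312.   61.] 20 [109. 106. 100.]
blob [ 559. -228.   67.] 27 [39. 37. 35.]
blob [485. 794.  68.] 29 [87. 85. 79.]
blob [413. 312.  61.] 17 [131. 128. 121.]
blob [333. 326.  60.] 17 [136. 123.  78.]
```

```bash
python3 -m crank '[[45,20,50,0,0,0,0],[45,40,95,0,0,0,0],[45,60,140,0,0,0,0],[45,80,185,0,0,0,0],[45,100,230,0,0,0,0],[45,110,265,0,0,0,0],[45,110,265,30,0,0,0],[45,110,265,70,0,0,0],[45,110,265,105,0,0,0],[45,110,265,124,0,0,0]]' 20; python3 -m crank '[[45,0,0,0,0,0,0],[45,0,0,0,0,0,0],[0,0,0,0,0,0,0],[0,0,0,0,0,0,0],[0,0,0,0,0,0,0],[0,0,0,0,0,0,0],[0,0,0,0,0,0,0],[0,0,0,0,0,0,0]]' 20;  python3 -m crank '[[0,0,0,-10,0,0,0],[0,0,0,-40,0,0,0],[0,0,0,-80,0,0,0],[0,0,0,-115,0,0,0],[0,0,0,-115,0,0,0],[0,0,0,-115,0,0,0]]' 20; python3 - <<'E'
from h import *
delta([(456.6,114.8,145),(456.6,114.8,48)],3.104)
nails()
E
```

```text
clock: 10.55
eef_pos: [411.5, 312.2, 25.8]
eef_rot: [-3.138, -0.005, 3.104]
wrist_force: [1.0, -0.3, -0.0]
finger_gap: 42.1
finger_force: 0.0
clock: 11.35
eef_pos: [413.9, 313.5, 30.8]
eef_rot: [3.141, 0.0, 3.104]
wrist_force: [-0.3, -0.6, 5.0]
finger_gap: 13.6
finger_force: 20.0
clock: 11.95
eef_pos: [413.7, 313.5, 145.9]
eef_rot: [3.141, 0.001, 3.104]
wrist_force: [-0.5, 0.3, -0.4]
finger_gap: 13.5
finger_force: 20.0
pos [413.7 313.5 145.9] rot [3.141e+00 1.000e-03 3.104e+00] t 11.9 turn [ 0.001  0.001 -0.   ]
[457. 115. 145.] -> [ -50.4 -196.9    0.9]
[457. 115.  48.] -> [ -50.3 -197.    97.9]
blob [ 884. -266.   45.] 13 [134. 131. 124.]
blob [ 880. -305.   45.] 13 [135. 133. 125.]
blob [ 874. -357.   46.] 27 [132. 129. 122.]
blob [ 843. -406.   46.] 25 [119. 117. 112.]
blob [829. 416.  70.] 11 [81. 79. 73.]
blob [ 795. -282.   46.] 25 [128. 128. 122.]
blob [ 787. -375.   46.] 26 [128. 127. 121.]
blob [ 790. -330.   47.] 10 [127. 127. 121.]
blob [ 662. -654.   66.] 21 [64. 64. 64.]
blob [578. 210.  64.] 26 [38. 37. 35.]
blob [ 572. -312.   62.] 20 [106. 103.  97.]
blob [ 559. -228.   66.] 27 [38. 36. 34.]
blob [512. 113.  69.] 21 [110. 107. 102.]
blob [512.  46.  71.] 17 [106. 105.  99.]
blob [485. 794.  68.] 28 [85. 82. 77.]
blob [ 113. -861.   87.] 9 [84. 81. 79.]
blob [84.  5. 61.] 27 [36. 36. 29.]
```

```bash
python3 -m crank '[[0,-10,-50,0,0,0,0],[0,-22,-100,0,0,0,0],[0,-36,-150,0,0,0,0],[0,-50,-197,0,0,0,0],[0,-50,-197,20,0,0,0],[0,-50,-197,50,0,0,0],[0,-50,-197,80,0,0,0],[0,-50,-197,92,0,0,0],[0,-50,-197,97,0,0,0],[0,-50,-197,98,0,0,0]]' 20; python3 -m crank '[[0,0,0,0,0,0,0],[20,0,0,0,0,0,0],[40,0,0,0,0,0,0],[40,0,0,0,0,0,0],[40,0,0,0,0,0,0],[40,0,0,-10,0,0,0],[40,0,0,-50,0,0,0],[40,0,0,-100,0,0,0],[40,0,0,-150,0,0,0],[40,0,0,-200,0,0,0]]' 20; python3 - <<'E'
from h import *
delta([(573,-314,250),(573,-314,31)],1.57)
E
```

```text
clock: 13.0
eef_pos: [456.3, 114.8, 47.5]
eef_rot: [-3.141, -0.0, 3.104]
wrist_force: [0.9, -0.1, -0.2]
finger_gap: 13.4
finger_force: 20.0
clock: 14.0
eef_pos: [455.6, 114.6, 250.4]
eef_rot: [3.141, 0.001, 3.104]
wrist_force: [0.8, -0.3, -0.2]
finger_gap: 37.3
finger_force: 0.0
pos [455.6 114.6 250.4] rot [3.141e+00 1.000e-03 3.104e+00] t 14.0 turn [1.000e-03 0.000e+00 1.534e+00]
[ 573 -314  250] -> [-133.5 -423.9    0.5]
[ 573 -314   31] -> [-133.3 -423.9  219.5]
```

```bash
python3 -m crank '[[45,-15,-45,0,0,0,0.14],[45,-30,-90,0,0,0,0.28],[45,-44,-135,0,0,0,0.42],[45,-58,-180,0,0,0,0.56],[45,-72,-225,0,0,0,0.7],[45,-86,-270,0,0,0,0.84],[45,-100,-315,0,0,0,0.98],[45,-112,-360,0,0,0,1.12],[45,-124,-400,0,0,0,1.26],[45,-133,-424,0,0,0,1.4]]' 20;  python3 -m crank '[[45,0,0,0,0,0,0.134],[45,0,0,0,0,0,0.134],[45,0,0,0,0,0,0.134]]'; python3 - <<'E'
from h import *
delta([(573,-314,250),(573,-314,31)],1.57)
nails()
E
```

```text
clock: 15.0
eef_pos: [572.8, -316.8, 247.8]
eef_rot: [-3.141, 0.0, 1.696]
wrist_force: [0.2, 0.4, -0.1]
finger_gap: 42.4
finger_force: 0.0
clock: 15.3
eef_pos: [573.0, -313.6, 248.0]
eef_rot: [3.141, 0.0, 1.574]
wrist_force: [-0.5, 0.2, -0.2]
finger_gap: 42.4
finger_force: 0.0
pos [ 573.  -313.6  248. ] rot [3.141 0.    1.574] t 15.3 turn [0.    0.    0.004]
[ 573 -314  250] -> [-0.4 -0.  -2. ]
[ 573 -314   31] -> [-3.00e-01 -1.00e-01  2.17e+02]
blob [ 883. -263.   45.] 16 [146. 143. 135.]
blob [ 879. -296.   46.] 16 [142. 139. 132.]
blob [ 875. -357.   45.] 27 [146. 144. 136.]
blob [ 846. -250.   46.] 12 [139. 139. 133.]
blob [ 843. -407.   45.] 13 [127. 125. 120.]
blob [830. 417.  62.] 11 [89. 88. 81.]
blob [805. 396.  67.] 15 [115. 112. 104.]
blob [ 797. -273.   46.] 27 [140. 140. 133.]
blob [ 790. -339.   45.] 21 [140. 140. 133.]
blob [ 662. -655.   66.] 20 [70. 71. 70.]
blob [578. 211.  62.] 26 [43. 42. 40.]
blob [512. 113.  69.] 20 [119. 117. 111.]
blob [511.  46.  72.] 16 [113. 111. 105.]
blob [485. 796.  66.] 30 [93. 91. 85.]
blob [455. 116.  67.] 22 [128. 126. 120.]
blob [333. 326.  61.] 17 [146. 132.  84.]
```

```bash
python3 - <<'E'
from h import *
p,d=optics.camera('scene'); P=cloud('scene',d)
w=P[(np.hypot(P[...,0]-573,P[...,1]+314)<60)&(P[...,2]>25)&(P[...,2]<90)&(P[...,1]<-260)]; print(len(w),w.mean(0),w.std(0))
E
python3 -m crank '[[45,0,0,50,0,0,0],[45,0,0,100,0,0,0],[45,0,0,120,0,0,0],[45,0,0,120,0,0,0]]'
```

```text
66 [ 574.24727019 -316.13956735   49.83067869] [ 2.90950599  3.64496294 13.96890101]
clock: 15.8
eef_pos: [572.0, -312.8, 124.5]
eef_rot: [-3.137, -0.003, 1.572]
wrist_force: [-0.5, 0.2, -0.4]
finger_gap: 42.4
finger_force: 0.0
```

```bash
python3 -m crank '[[45,0,0,40,0,0,0],[45,0,0,80,0,0,0],[45,0,0,97,0,0,0],[45,0,0,97,0,0,0],[0,0,0,97,0,0,0],[0,0,0,97,0,0,0],[0,0,0,97,0,0,0],[0,0,0,97,0,0,0],[0,0,0,97,0,0,0],[0,0,0,97,0,0,0]]' 20; python3 -m crank '[[0,0,0,0,0,0,0],[0,0,0,-10,0,0,0],[0,0,0,-60,0,0,0],[0,0,0,-110,0,0,0],[0,0,0,-160,0,0,0],[0,0,0,-210,0,0,0],[0,0,0,-220,0,0,0],[0,0,0,-220,0,0,0]]' 20; python3 - <<'E'
from h import *
delta([(454,46.9,250),(454,46.9,48)],3.104)
E
```

```text
clock: 16.8
eef_pos: [573.5, -314.3, 31.5]
eef_rot: [3.14, 0.001, 1.57]
wrist_force: [-1.3, 0.5, 7.6]
finger_gap: 13.5
finger_force: 20.0
clock: 17.6
eef_pos: [573.5, -314.2, 252.8]
eef_rot: [3.138, 0.002, 1.57]
wrist_force: [-0.2, -0.6, -0.6]
finger_gap: 13.8
finger_force: 20.0
pos [ 573.5 -314.2  252.8] rot [3.138e+00 2.000e-03 1.570e+00] t 17.6 turn [ 1.000e-03  4.000e-03 -1.534e+00]
[454.  47. 250.] -> [ 361.  -119.8    1.7]
[454.  47.  48.] -> [ 361.4 -120.5  203.7]
```

```bash
python3 -m crank '[[0,36,-12,0,0,0,-0.14],[0,72,-24,0,0,0,-0.28],[0,108,-36,0,0,0,-0.42],[0,144,-48,0,0,0,-0.56],[0,180,-60,0,0,0,-0.7],[0,216,-72,0,0,0,-0.84],[0,252,-84,0,0,0,-0.98],[0,288,-96,0,0,0,-1.12],[0,324,-108,0,0,0,-1.26],[0,361,-120,0,0,0,-1.4]]' 20;  python3 -m crank '[[0,0,0,0,0,0,-0.134],[0,0,0,40,0,0,-0.134],[0,0,0,90,0,0,-0.134],[0,0,0,90,0,0,-0.134]]'; python3 - <<'E'
from h import *
delta([(454,46.9,48)],3.104)
E
```

```text
clock: 18.6
eef_pos: [452.0, 48.4, 248.6]
eef_rot: [-3.141, -0.003, 2.975]
wrist_force: [0.6, 1.2, -0.5]
finger_gap: 13.2
finger_force: 20.0
clock: 19.0
eef_pos: [449.7, 47.1, 154.3]
eef_rot: [-3.141, -0.012, 3.104]
wrist_force: [0.6, -0.2, 0.5]
finger_gap: 13.6
finger_force: 20.0
pos [449.7  47.1 154.3] rot [-3.141 -0.012  3.104] t 19.0 turn [-0.001 -0.012 -0.   ]
[454.  47.  48.] -> [-5.500e+00  1.000e-01  1.063e+02]
```

```bash
python3 -m crank '[[0,0,0,0,0,0,0],[0,0,0,40,0,0,0],[0,0,0,80,0,0,0],[0,0,0,100,0,0,0],[0,0,0,105,0,0,0],[0,0,0,105,0,0,0],[0,0,0,105,0,0,0]]'
```

```text
clock: 19.7
eef_pos: [454.7, 47.1, 57.4]
eef_rot: [3.141, 0.003, 3.104]
wrist_force: [-0.2, 0.2, -0.3]
finger_gap: 13.3
finger_force: 20.0
```

```bash
python3 -m crank '[[0,0,0,5,0,0,0],[0,0,0,9,0,0,0],[0,0,0,9,0,0,0],[20,0,0,9,0,0,0],[40,0,0,9,0,0,0],[40,0,0,9,0,0,0],[40,0,0,9,0,0,0],[40,0,0,0,0,0,0],[40,0,0,-40,0,0,0],[40,0,0,-90,0,0,0]]'; python3 -m crank '[[40,0,0,-50,0,0,0],[40,0,0,-100,0,0,0],[40,0,-50,-100,0,0,0],[40,0,-100,-100,0,0,0],[40,0,-150,-100,0,0,0],[40,0,-150,-100,0,0,0],[40,0,-150,-100,0,0,0]]'; python3 - <<'E'
from h import *
nails(); p,d=snap('scene','pics/s2.png'); t,d2=snap('top','pics/t2.png')
a=cv2.resize(p[165:285,220:390],(800,565)); cv2.imwrite('pics/s2c.png',a[:,:,::-1])
for u in (1.45,1.2): 
  pass
h=st2w(60,-136.2); print('hinge?',h)
delta([(580,-208,250)],3.104)
E
```

```text
clock: 20.7
eef_pos: [452.4, 47.1, 146.0]
eef_rot: [-3.141, -0.004, 3.104]
wrist_force: [0.5, -0.9, 0.7]
finger_gap: 37.6
finger_force: 0.0
clock: 21.4
eef_pos: [447.5, -103.4, 245.9]
eef_rot: [3.142, 0.0, 3.101]
wrist_force: [-0.0, 0.5, 0.5]
finger_gap: 37.7
finger_force: 0.0
blob [ 849. -250.   45.] 16 [126. 126. 121.]
blob [ 849. -408.   47.] 17 [121. 119. 114.]
blob [817. 406.  66.] 28 [99. 97. 90.]
blob [812. 429.  67.] 34 [99. 97. 89.]
blob [ 797. -275.   45.] 28 [133. 133. 126.]
blob [ 788. -360.   46.] 14 [133. 133. 127.]
blob [ 785. -393.   45.] 9 [131. 131. 125.]
blob [ 662. -655.   64.] 22 [66. 66. 65.]
blob [578. 211.  65.] 30 [41. 40. 38.]
blob [ 555. -233.   70.] 13 [36. 35. 32.]
blob [512.  46.  71.] 18 [75. 74. 70.]
blob [512. 112.  68.] 20 [113. 110. 104.]
blob [485. 795.  68.] 31 [87. 85. 80.]
blob [456. 116.  69.] 20 [119. 117. 111.]
blob [457.  48.  74.] 17 [77. 75. 71.]
blob [333. 325.  60.] 18 [136. 122.  77.]
blob [ 203. -818.   87.] 10 [90. 87. 85.]
blob [ 181. -878.   87.] 9 [85. 82. 80.]
blob [ 44. -92.  48.] 9 [48. 48. 37.]
hinge? [ 581.85151443 -147.15371829]
pos [ 447.9 -101.7  245.7] rot [3.142 0.    3.105] t 21.6 turn [0.    0.    0.001]
[ 580 -208  250] -> [-135.9 -101.4   -4.2]
```

View pics/s2c.png

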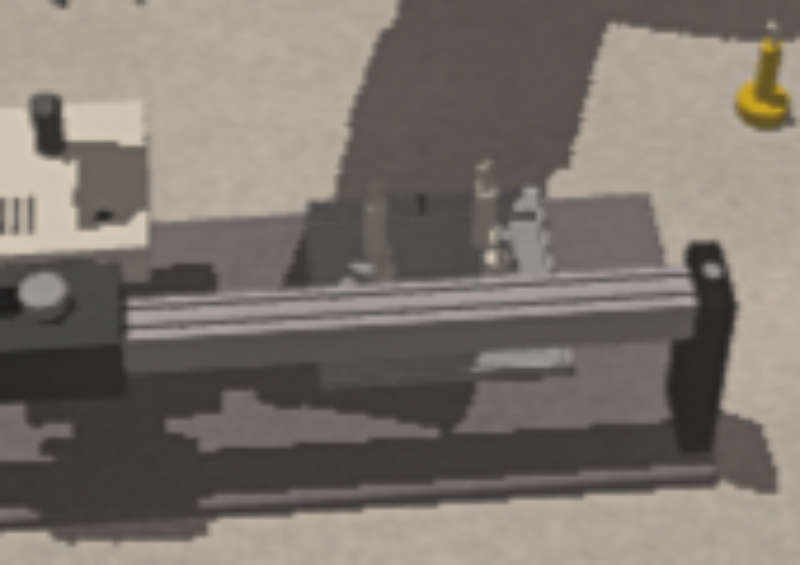

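All four stands stand inside the tray rim. Next is the clamp lever.

```bash
python3 -m crank '[[40,-20,-20,0,0,0,0.14],[40,-40,-40,0,0,0,0.28],[40,-60,-60,0,0,0,0.42],[40,-80,-80,0,0,0,0.56],[40,-100,-100,0,0,0,0.7],[40,-120,-102,0,0,0,0.84],[40,-135,-102,0,0,0,0.98],[40,-135,-102,0,0,0,1.12],[40,-135,-102,0,0,0,1.26],[40,-135,-102,0,0,0,1.4]]' 15;  python3 -m crank '[[40,0,0,0,0,0,0.13],[40,0,0,0,0,0,0.17],[40,0,0,0,0,0,0.17],[40,0,0,0,0,0,0.17],[40,0,0,0,0,0,0.17]]'; python3 - <<'E'
from h import *
delta([(579.5,-209,161)],1.533)
E
```

```text
clock: 22.55
eef_pos: [579.4, -208.1, 245.4]
eef_rot: [-3.141, -0.0, 1.7]
wrist_force: [0.3, 0.2, 0.3]
finger_gap: 37.4
finger_force: 0.0
clock: 23.05
eef_pos: [579.0, -209.2, 245.5]
eef_rot: [-3.142, -0.0, 1.536]
wrist_force: [-0.4, -0.2, 0.4]
finger_gap: 37.4
finger_force: 0.0
pos [ 579.  -209.2  245.5] rot [-3.142 -0.     1.536] t 23.1 turn [-0.    -0.     0.003]
[ 580. -209.  161.] -> [ 0.2  0.5 84.5]
```

```bash
python3 -m crank '[[40,0,0,40,0,0,0],[40,0,0,75,0,0,0],[40,0,0,84,0,0,0],[40,0,0,84,0,0,0],[0,0,0,84,0,0,0],[0,0,0,84,0,0,0],[0,0,0,84,0,0,0],[0,0,0,84,0,0,0],[0,0,0,84,0,0,0],[0,0,0,84,0,0,0]]' 15; python3 - <<'E'
from h import *
s=manip.read_state();print(s['wrist_force'],s['eef_pos'],s['finger_gap'])
E
```

```text
clock: 24.05
eef_pos: [579.3, -210.1, 162.7]
eef_rot: [3.14, 0.001, 1.534]
wrist_force: [-2.2, -0.5, 7.0]
finger_gap: 15.6
finger_force: 15.0
[-2.24075677 -0.49123501  7.0076463 ] [ 579.25875391 -210.05408461  162.71361872] 15.561758008942022
```

```bash
python3 -m crank '[[0,0.7,9,0,0,0,-0.145],[0,2.6,17.7,0,0,0,-0.29],[0,5.8,26.1,0,0,0,-0.435],[0,10.1,34,0,0,0,-0.58],[0,15.6,41.1,0,0,0,-0.725],[0,22,47.4,0,0,0,-0.87],[0,29.3,52.7,0,0,0,-1.015],[0,37.3,56.8,0,0,0,-1.16],[0,45.7,59.8,0,0,0,-1.305],[0,51.5,61.1,0,0,0,-1.4]]' 15; python3 -m crank '[[0,0,0,0,0,0,0],[0,0,0,0,0,0,0],[40,0,0,0,0,0,0],[40,0,0,0,0,0,0],[40,0,0,0,0,0,0],[40,0,0,-30,0,0,0],[40,0,0,-70,0,0,0],[40,50,0,-70,0,0,0],[40,100,0,-70,0,0,0],[40,150,0,-70,0,0,0]]' 15; python3 - <<'E'
from h import *
delta([(448.6,-142.2,235),(448.6,-142.2,143)],3.104)
p,d=snap('scene','pics/s3.png'); cv2.imwrite('pics/s3c.png',cv2.resize(p[160:285,150:320,::-1],(800,588)))
E
```

```text
clock: 25.05
eef_pos: [641.2, -160.0, 162.5]
eef_rot: [-3.141, -0.002, 2.94]
wrist_force: [-12.7, 1.5, 9.6]
finger_gap: 15.6
finger_force: 15.0
clock: 26.05
eef_pos: [493.3, -129.3, 231.1]
eef_rot: [-3.142, 0.0, 2.934]
wrist_force: [0.6, -0.3, 1.4]
finger_gap: 37.6
finger_force: 0.0
pos [ 493.3 -129.3  231.1] rot [-3.142  0.     2.934] t 26.1 turn [-0.    0.   -0.17]
[ 449. -142.  235.] -> [ 41.  -21.9  -3.9]
[ 449. -142.  143.] -> [ 41.1 -21.9  88.1]
```

View pics/s3c.png

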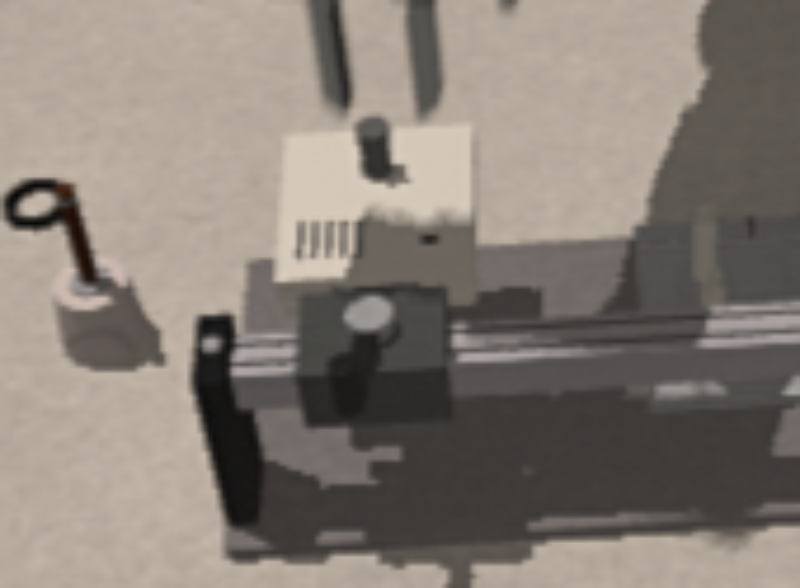

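The lever now points away from the robot, so it is open. Next I grip the push knob.

```bash
python3 -m crank '[[50,20,-11,0,0,0,-0.1],[50,41,-22,0,0,0,-0.17],[50,41,-22,0,0,0,-0.17],[50,41,-22,0,0,0,-0.17]]' 20; python3 -m crank '[[50,0,0,40,0,0,0],[50,0,0,75,0,0,0],[50,0,0,86,0,0,0],[50,0,0,86,0,0,0],[0,0,0,86,0,0,0],[0,0,0,86,0,0,0],[0,0,0,86,0,0,0],[0,0,0,86,0,0,0],[0,0,0,86,0,0,0],[0,0,0,86,0,0,0]]' 20; python3 - <<'E'
from h import *
s=manip.read_state(); print(s['eef_pos'],s['eef_rot'][2],w2st(s['eef_pos']),s['wrist_force'])
E
```

```text
clock: 26.5
eef_pos: [450.7, -142.9, 231.8]
eef_rot: [-3.141, 0.001, 3.102]
wrist_force: [-0.3, 0.3, 0.1]
finger_gap: 47.3
finger_force: 0.0
clock: 27.5
eef_pos: [450.8, -142.9, 146.2]
eef_rot: [-3.141, 0.001, 3.104]
wrist_force: [-0.6, -1.0, 6.3]
finger_gap: 18.4
finger_force: 20.0
[ 450.7534346  -142.91034694  146.19335803] 3.1037606004867877 [ -71.16500143 -136.87463777] [-0.63418446 -1.02644986  6.31369458]
```

```bash
python3 -m crank '[[0,0,10,0,0,0,0],[0,0,30,0,0,0,0],[0,0,55,0,0,0,0],[0,0,80,0,0,0,0],[0,0,105,0,0,0,0],[0,0,130,0,0,0,0],[0,0,155,0,0,0,0],[0,0,180,0,0,0,0],[0,0,200,0,0,0,0],[0,0,215,0,0,0,0]]' 20;python3 -m crank '[[0,0,3,0,0,0,0],[0,0,4,0,0,0,0],[0,0,4,0,0,0,0],[0,0,4,0,0,0,0],[0,0,4,0,0,0,0]]' 20; python3 - <<'E'
from h import *
s=manip.read_state(); print(s['eef_pos'],s['eef_rot'][2],w2st(s['eef_pos']),s['wrist_force'])
for n in('top','scene'):
    p,d=snap(n,f'pics/{n}4.png')
    u,v=proj(n,[410,82,20]).astype(int)
    print(n,u,v); cv2.imwrite(f'pics/{n}4c.png',cv2.resize(p[v-25:v+25,u-34:u+34,::-1],None,fx=8,fy=8,interpolation=cv2.INTER_CUBIC))
a=cv2.imread('pics/top4c.png');b=cv2.imread('pics/scene4c.png'); cv2.imwrite('pics/m4.png',np.vstack([a[:300],b[:300]]))
E
```

```text
clock: 28.5
eef_pos: [459.8, 72.8, 146.2]
eef_rot: [-3.141, 0.004, 3.104]
wrist_force: [9.2, -5.4, 1.3]
finger_gap: 18.6
finger_force: 20.0
clock: 29.0
eef_pos: [459.9, 76.3, 146.3]
eef_rot: [3.141, 0.004, 3.104]
wrist_force: [7.2, 1.5, 1.2]
finger_gap: 18.3
finger_force: 20.0
[459.94506097  76.28363335 146.25299191] 3.103761348981631 [-70.19768505  82.50984503] [7.23304669 1.47274699 1.18426359]
top 247 244
scene 309 208
```

View pics/m4.png

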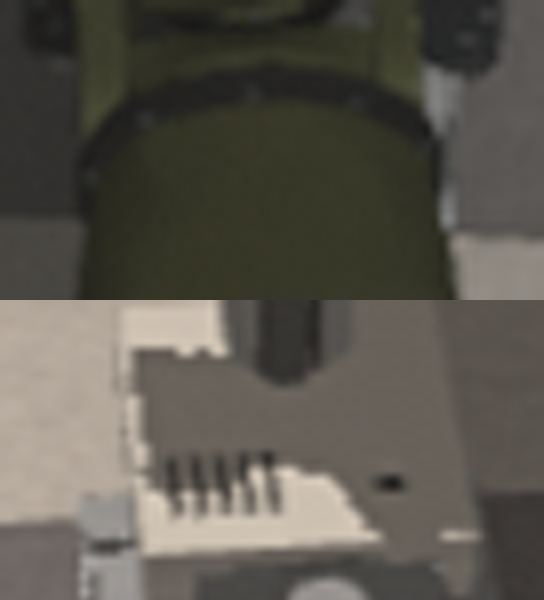

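The arm hides the mark in the top view. I'll release the knob, back off and look.

```bash
python3 -m crank '[[50,0,0,0,0,0,0],[50,0,0,0,0,0,0],[50,0,0,0,0,0,0],[50,0,0,-50,0,0,0],[50,0,0,-90,0,0,0],[50,0,-50,-90,0,0,0],[50,0,-100,-90,0,0,0],[50,0,-150,-90,0,0,0],[50,0,-200,-90,0,0,0],[50,0,-250,-90,0,0,0]]' 20; python3 -m crank '[[50,0,-10,0,0,0,0],[50,0,-10,0,0,0,0]]'; python3 - <<'E'
from h import *
n='top'
p,d=snap(n,f'pics/{n}5.png')
u,v=proj(n,[430,82,20]).astype(int)
print(n,u,v); cv2.imwrite(f'pics/{n}5c.png',cv2.resize(p[v-25:v+25,u-34:u+34,::-1],None,fx=10,fy=10,interpolation=cv2.INTER_CUBIC))
E
```

```text
clock: 30.1
eef_pos: [448.6, -175.6, 235.5]
eef_rot: [3.142, 0.0, 3.104]
wrist_force: [-0.2, 1.0, 0.4]
finger_gap: 47.2
finger_force: 0.0
clock: 30.3
eef_pos: [448.4, -184.8, 235.1]
eef_rot: [3.141, -0.001, 3.101]
wrist_force: [0.1, 0.4, -0.1]
finger_gap: 47.0
finger_force: 0.0
top 247 238
```

View pics/top5c.png

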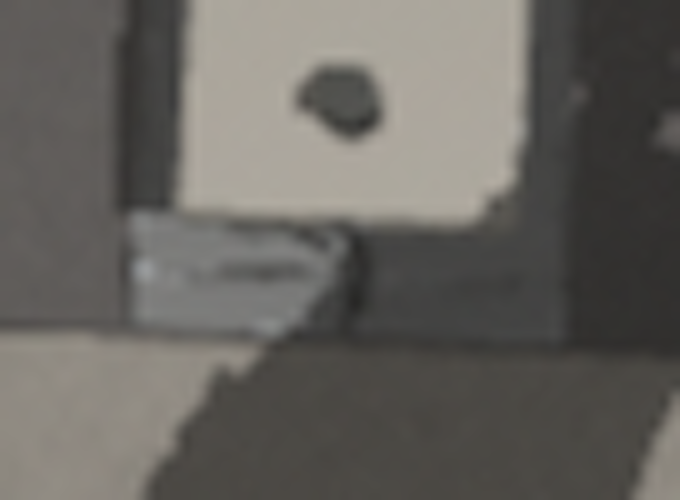

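```bash
python3 - <<'E'
from h import *
z=np.load('pics/top0.npz'); p,d=z['p'],z['d']; P=cloud('top',d)
g=cv2.cvtColor(p,cv2.COLOR_RGB2GRAY)
u,v=int(195+488/4.2),int(170+310/4.2); print(u,v)
print(g[v-8:v+6,u-7:u+7]); print(P[v-8:v+6,u-7:u+7,2].round().astype(int))
u,v=int(195+222/4.2),int(170+310/4.2); print(u,v); print(g[v-5:v+5,u-6:u+7])
z=np.load('pics/top5.npz'); p,d=z['p'],z['d']; P=cloud('top',d)
g=cv2.cvtColor(p,cv2.COLOR_RGB2GRAY)
u,v=247,241;print(g[v-8:v+8,u-7:u+7]); print(P[v-8:v+8,u-7:u+7,2].round().astype(int))
E
```

```text
311 243
[[158 158 159 158 159 159 158 159 158 159 159 159 159 158]
 [148 149 148 149 148 148 154 159 158 158 158 158 159 159]
 [108 108 112 114 112 113 120 122 129 137 144 145 141 134]
 [ 69  60  66  79  86  86  85  81  83  93 101 103  99  93]
 [ 80  74  63  62  81  87  86  85  73  58  57  69  79  82]
 [ 88  87  80  63  62  70  78  84  66  47  61  82  87  87]
 [ 89  87  87  81  75  63  60  66  52  49  72  88  87  88]
 [ 88  88  87  88  89  81  64  57  59  68  81  87  88  88]
 [ 88  89  89  88  90  90  71  63  69  79  88  87  87  88]
 [ 88  89  90  89  87  89  72  66  73  80  87  86  87  88]
 [ 87  88  90  88  87  88  72  65  72  79  87  87  87  88]
 [ 88  89  89  89  87  87  71  67  75  80  87  87  88  88]
 [ 88  88  88  88  88  88  81  80  83  84  87  87  89  89]
 [ 87  85  84  85  86  87  88  86  86  86  86  87  87  88]]
[[ 143  137  141  140  140  136  140  142  139  138  138  144  137  142]
 [ 135  139  140  139  136  143  136  143  130  146  136  136  136  133]
 [ 125 1810  118  117  121  125  126  127  133  140  141  131  130  131]
 [   7    3   12    7   10   10   11    9  118
[... 2730 characters left out ...]
1   16   10   35   33   14 1810    8   18]
 [  19   24   21   18   20   28   19   28   28   22   18   20   24   40]
 [  19   22   23   25   25   25   25   22   17   23   22   22   20   13]
 [  13   25   24   15   24   20   24   27   31   16   20   19    9   22]
 [  15   20   16   25   26   22   24   22   26   21   18   23   27   21]
 [  27   19   33   17   24   23   25   25   18   14   19   30   24   21]
 [1810   25   21   27   27   20   15   20   24   23   21   24   19   20]
 [  14    7    8    6    9    8   14    6   12   12    3   13   15   17]
 [   0  -15    0   -4    1   -2    0    2    0   -2   -5    1    1   -2]
 [  -4   -2    2    8    1    6   -2    8   -7    9   -4    0    0    1]]
```

```bash
python3 - <<'E'
from h import *
for n,u,v,z in (('line',247.37,245,16),('ptr0',311.5,245,32),('ptr0b',311.24,246,24),('ptr0c',313,239.5,95),('ptr5',248.2,241.5,28),('ptr5b',248,238,60)):
    w=ray('top',u,v,z); print(n,w.round(1),w2st(w).round(1))
# pins subpixel: knob and lamp edges now
z=np.load('pics/top5.npz'); g=cv2.cvtColor(z['p'],cv2.COLOR_RGB2GRAY).astype(float)
for vv in(215,218,225):
    r=g[vv,215:285]; gr=np.diff(r); print(vv,215+np.argmax(gr)+.5,215+np.argmin(gr)+.5, r.round()[10:60:2])
E
```

```text
line [407.6  82.8  16. ] [-122.7   87. ]
ptr0 [ 405.3 -137.7   32. ] [-116.8 -133.4]
ptr0b [ 402.9 -137.3   24. ] [-119.2 -133.1]
ptr0c [ 415.4 -138.1   95. ] [-106.7 -133.4]
ptr5 [418.2  79.4  28. ] [-112.1   84.1]
ptr5b [425.7  78.7  60. ] [-104.5   83.7]
215 231.5 265.5 [ 75.  61.  65. 106. 165. 166. 167. 166. 166. 167. 167. 166. 167. 167.
 167. 167. 166. 167. 167. 166. 134.  68.  67.  52.  50.]
218 230.5 265.5 [ 54.  63.  67. 114. 166. 167. 166. 166. 167. 167. 167. 167. 167. 166.
 167. 166. 167. 167. 167. 166. 128.  69.  68.  50.  52.]
225 230.5 265.5 [ 55.  60.  68. 138. 167. 167. 167. 167. 167. 167. 114.  63.  55. 146.
 168. 167. 168. 167. 167. 167. 125.  69.  67.  51.  51.]
```

```bash
python3 - <<'E'
from h import *
delta([(*st2w(-70.5,84.6),235)],3.104)
E
```

```text
pos [ 448.7 -183.5  235.2] rot [ 3.141e+00 -1.000e-03  3.103e+00] t 30.4 turn [ 0.001 -0.001 -0.001]
[460.  78. 235.] -> [ -0.9 262.1   0.3]
```

```bash
python3 -m crank '[[50,0,50,0,0,0,0],[50,0,100,0,0,0,0],[50,0,150,0,0,0,0],[50,0,200,0,0,0,0],[50,0,250,0,0,0,0],[50,0,262,0,0,0,0],[50,0,262,0,0,0,0],[50,0,262,40,0,0,0],[50,0,262,80,0,0,0],[50,0,262,89,0,0,0]]' 20; python3 -m crank '[[50,0,0,0,0,0,0],[0,0,0,0,0,0,0],[0,0,0,0,0,0,0],[0,0,0,0,0,0,0],[0,0,0,0,0,0,0],[0,0,0,0,0,0,0],[0,0,0,0,0,0,0]]' 20; python3 - <<'E'
from h import *
s=manip.read_state(); print(s['eef_pos'],w2st(s['eef_pos']),s['wrist_force'])
E
```

```text
clock: 31.35
eef_pos: [456.8, 77.3, 143.2]
eef_rot: [-3.141, -0.006, 3.103]
wrist_force: [-0.5, 0.6, 0.3]
finger_gap: 46.7
finger_force: 0.0
clock: 32.05
eef_pos: [459.2, 77.9, 147.3]
eef_rot: [-3.141, 0.001, 3.104]
wrist_force: [-0.5, -2.9, 7.2]
finger_gap: 18.4
finger_force: 20.0
[459.17892439  77.90681448 147.30479519] [-71.02413803  84.1031616 ] [-0.54526116 -2.90683315  7.21873948]
```

```bash
python3 -m crank '[[50,0,0,0,0,0,0],[50,0,0,0,0,0,0],[50,0,0,0,0,0,0],[50,0,0,-50,0,0,0],[50,0,0,-90,0,0,0],[50,0,-50,-90,0,0,0],[50,0,-100,-90,0,0,0],[50,0,-150,-90,0,0,0],[50,0,-200,-90,0,0,0],[50,0,-250,-90,0,0,0]]' 20; python3 -m crank '[[50,0,-50,0,0,0,0],[50,0,-100,0,0,0,0],[50,0,-150,0,0,0,0],[50,0,-170,0,0,0,0],[50,0,-170,0,0,0,0],[50,0,-170,0,0,0,0]]'; python3 - <<'E'
from h import *
n='top'
p,d=snap(n,f'pics/{n}6.png'); P=cloud(n,d)
g=cv2.cvtColor(p,cv2.COLOR_RGB2GRAY)
u,v=247,241; print(g[v-5:v+6,u-8:u+8]); print(P[v-5:v+6,u-8:u+8,2].round().astype(int))
cv2.imwrite(f'pics/{n}6c.png',cv2.resize(p[v-40:v+15,u-45:u+45,::-1],None,fx=8,fy=8,interpolation=cv2.INTER_CUBIC))
E
```

```text
clock: 33.05
eef_pos: [448.8, -173.6, 236.6]
eef_rot: [-3.142, 0.0, 3.104]
wrist_force: [1.9, 0.2, -0.2]
finger_gap: 47.3
finger_force: 0.0
clock: 33.65
eef_pos: [442.8, -341.2, 236.1]
eef_rot: [3.141, -0.001, 3.103]
wrist_force: [0.1, 0.9, -0.8]
finger_gap: 47.1
finger_force: 0.0
[[111 111 109  93  73  98 106  90  76  77  89 110 123 123 122 121]
 [125 130 130 119  92  90  99  91  70  66 104 129 134 134 134 135]
 [130 130 130 131 121 110  92  75  64  59 108 134 134 134 136 134]
 [105 105 106 104 113 122 108  81  64  53  95 129 135 136 136 136]
 [ 89  92 100  99 105 114 115 107  83  62  96 137 156 157 143 131]
 [115 117 122 122 121 122 124 124  95  62 103 141 155 155 144 133]
 [127 127 127 128 128 127 127 128  96  59 106 132 135 135 134 134]
 [127 127 127 127 127 126 126 128  96  61 105 128 129 129 130 130]
 [127 127 128 127 129 128 128 122  94  92 120 129 130 130 130 131]
 [141 139 135 130 132 134 135 123  97 111 130 131 132 132 132 133]
 [115 115 112 109 110 110 109 103  89  96 109 108 108 111 115 117]]
[[  20   10    9    8   14   10   15   98  103   12   16   16   18   16
    13  
[... 155 characters left out ...]
0    3
    14   14]
 [  10   24   18   16   13    8   15   16   40   31   18   13   17   15
    15   14]
 [  25   21   20   26   15   24   22   23   25   34   24   30   12   26
    18   20]
 [  22   16   13   28   23   20   19   22   12   32   28   16   26   27
    23   14]
 [  16   20   22   34   18   25   26   21   25   35   19   20   18   28
    23   20]
 [  28   26   18   26   25   19   14   33   12   23   24   16   25   15
    24   22]
 [  26   28   27   19   22   23   21   25   13   35   22   20   20   29
    22   23]
 [  21   25   30    6   18   15   28   22   21   22   20   22   26   26
    17   18]
 [  16    8   14   10    9   10    5   14    8   11   21   18   21   18
    20   18]]
```

View pics/top6c.png

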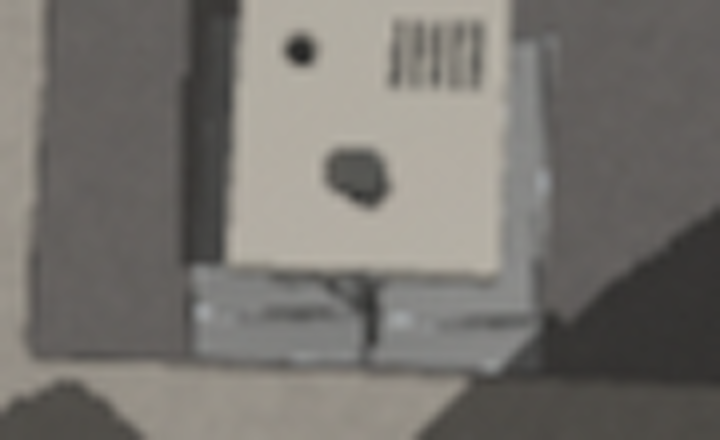

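The pointer sits about one pixel right of the line at (370,325) in the crop. It needs roughly 2.7 mm more toward +y.

```bash
python3 - <<'E'
from h import *
delta([(*st2w(-70.5,87.3),235)],3.104)
E
```

```text
pos [ 443.  -340.7  236.3] rot [ 3.141 -0.     3.104] t 33.7 turn [ 0. -0.  0.]
[460.  81. 235.] -> [ -1.1 422.1   1.5]
```

```bash
python3 -m crank '[[50,0,50,0,0,0,0],[50,0,100,0,0,0,0],[50,0,150,0,0,0,0],[50,0,200,0,0,0,0],[50,0,250,0,0,0,0],[50,0,300,0,0,0,0],[50,-1,350,0,0,0,0],[50,-1,400,0,0,0,0],[50,-1,422,0,0,0,0],[50,-1,422,0,0,0,0]]' 20; python3 -m crank '[[50,0,0,40,0,0,0],[50,0,0,80,0,0,0],[50,0,0,90,0,0,0],[50,0,0,90,0,0,0],[0,0,0,90,0,0,0],[0,0,0,90,0,0,0],[0,0,0,90,0,0,0],[0,0,0,90,0,0,0],[0,0,0,90,0,0,0],[0,0,0,90,0,0,0]]' 20; python3 - <<'E'
from h import *
s=manip.read_state(); print(s['eef_pos'],w2st(s['eef_pos']),s['wrist_force'])
E
python3 -m crank '[[50,0,0,0,0,0,0],[50,0,0,0,0,0,0],[50,0,0,0,0,0,0],[50,0,0,-50,0,0,0],[50,0,0,-90,0,0,0],[50,0,-50,-90,0,0,0],[50,0,-100,-90,0,0,0],[50,0,-150,-90,0,0,0],[50,0,-200,-90,0,0,0],[50,0,-250,-90,0,0,0]]' 20; python3 -m crank '[[50,0,-50,0,0,0,0],[50,0,-100,0,0,0,0],[50,0,-150,0,0,0,0],[50,0,-170,0,0,0,0],[50,0,-170,0,0,0,0],[50,0,-170,0,0,0,0]]'; python3 - <<'E'
from h import *
n='top'
p,d=snap(n,f'pics/{n}7.png'); P=cloud(n,d)
g=cv2.cvtColor(p,cv2.COLOR_RGB2GRAY)
u,v=247,241; print(g[v-5:v+6,u-8:u+8]); print(P[v-5:v+6,u-2:u+3,2].round().astype(int))
E
```

```text
clock: 34.7
eef_pos: [459.0, 83.4, 236.7]
eef_rot: [3.141, 0.001, 3.109]
wrist_force: [-0.4, -0.2, 0.0]
finger_gap: 46.7
finger_force: 0.0
clock: 35.7
eef_pos: [460.3, 79.8, 147.3]
eef_rot: [-3.141, 0.002, 3.104]
wrist_force: [-0.9, -2.4, 7.1]
finger_gap: 18.7
finger_force: 20.0
[460.27040072  79.83546817 147.34897224] [-70.00573662  86.07138014] [-0.86719873 -2.35117462  7.05315214]
clock: 36.7
eef_pos: [449.9, -171.6, 236.5]
eef_rot: [3.142, 0.0, 3.104]
wrist_force: [-0.2, 0.5, 0.2]
finger_gap: 46.6
finger_force: 0.0
clock: 37.3
eef_pos: [443.9, -339.2, 236.1]
eef_rot: [3.141, -0.001, 3.103]
wrist_force: [0.3, 0.2, -0.1]
finger_gap: 46.9
finger_force: 0.0
[[110 111  92  72  81  94  92  70  69  95 114 121 122 122 122 121]
 [125 129 119 108  91  83  88  66  53 100 129 133 134 134 134 135]
 [129 131 130 131 120 111  92  71  60  87 122 133 134 134 135 134]
 [105 105 105 104 114 123 108  85  64  72 115 135 135 135 136 136]
 [ 88  92  99  98 105 113 114 107  83  82 114 142 156 157 143 131]
 [115 118 122 122 121 122 123 124 100  91 118 140 155 155 144 134]
 [127 127 127 128 127 127 127 128 102  95 122 132 135 134 135 134]
 [127 127 127 128 127 126 127 127 102  96 121 128 129 129 130 130]
 [127 128 127 127 128 128 128 122  97 104 126 129 129 130 131 131]
 [141 140 135 131 132 133 135 123  97 111 130 132 131 132 133 133]
 [115 116 112 108 110 110 110 103  88  98 109 108 108 112 114 118]]
[[ 18 104 101  12  11]
 [ 16  74  84  18   7]
 [ 15  19  61  27  19]
 [  9  16  27  31  16]
 [ 20  20  32  13  19]
 [ 10  14  25  19  27]
 [ 25  26  29  20  26]
 [ 18  18  23  24  27]
 [ 22  24  22  21  21]
 [ 22  27  22  16  20]
 [ 13   8  10  13   8]]
```

```bash
python3 -m crank '[[50,0,50,0,0,0,0],[50,0,100,0,0,0,0],[50,0,150,0,0,0,0],[50,0,200,0,0,0,0],[50,0,250,0,0,0,0],[50,0,300,0,0,0,0],[50,-1,350,0,0,0,0],[50,-1,400,0,0,0,0],[50,-1,422,0,0,0,0],[50,-1,422,0,0,0,0]]' 20; python3 -m crank '[[50,0,0,40,0,0,0],[50,0,0,80,0,0,0],[50,0,0,90,0,0,0],[50,0,0,90,0,0,0],[0,0,0,90,0,0,0],[0,0,0,90,0,0,0],[0,0,0,90,0,0,0],[0,0,0,90,0,0,0],[0,0,0,90,0,0,0],[0,0,0,90,0,0,0]]' 20; python3 - <<'E'
from h import *
s=manip.read_state(); print(s['eef_pos'],w2st(s['eef_pos']),s['wrist_force'])
E
```

```text
clock: 38.35
eef_pos: [460.1, 85.3, 236.7]
eef_rot: [3.141, 0.0, 3.109]
wrist_force: [0.4, -1.1, 0.6]
finger_gap: 47.0
finger_force: 0.0
clock: 39.35
eef_pos: [461.3, 81.8, 147.3]
eef_rot: [-3.141, 0.001, 3.104]
wrist_force: [-1.3, -3.2, 6.7]
finger_gap: 18.5
finger_force: 20.0
[461.34172017  81.808892   147.31939233] [-69.0091564   88.08358163] [-1.30676752 -3.19282844  6.68852241]
```

```bash
python3 -m crank '[[0,0,-1,0,0,0,0],[0,0,-1.8,0,0,0,0],[0,0,-1.8,0,0,0,0],[0,0,-1.8,0,0,0,0]]' 20; python3 - <<'E'
from h import *
s=manip.read_state(); print(s['eef_pos'],w2st(s['eef_pos']),s['wrist_force'])
E
```

```text
clock: 39.75
eef_pos: [461.3, 80.7, 147.3]
eef_rot: [3.141, 0.002, 3.104]
wrist_force: [-0.7, 2.6, 6.2]
finger_gap: 18.6
finger_force: 20.0
[461.29152591  80.65037864 147.34230396] [-69.0158813   86.92400091] [-0.73646162  2.59130954  6.18182924]
```

```bash
python3 -m crank '[[40,0,0,0,0,0,0],[40,0,0,0,0,0,0],[40,0,0,0,0,0,0],[40,0,0,-45,0,0,0],[40,0,0,-90,0,0,0],[40,-50,-3,-90,0,0,0.05],[40,-100,-6,-90,0,0,0.1],[40,-150,-8,-90,0,0,0.164],[40,-189,-10,-90,0,0,0.164],[40,-189,-10,-90,0,0,0.164]]' 20; python3 -m crank '[[40,0,0,0,0,0,0],[40,0,0,0,0,0,0]]'; python3 - <<'E'
from h import *
delta([(*st2w(120,77),161)],2.94)
P=cloud('top',snap('top','pics/t8.png')[1]); P2=cloud('scene',snap('scene','pics/s8.png')[1])
w=P2[(P2[...,2]>172)&(P2[...,2]<195)&(np.hypot(P2[...,0]-645,P2[...,1]-77)<30)]; print(len(w),w.mean(0),w.min(0),w.max(0))
E
```

```text
clock: 40.75
eef_pos: [651.8, 62.3, 233.1]
eef_rot: [-3.141, -0.003, 2.939]
wrist_force: [-0.4, 0.1, -1.4]
finger_gap: 37.3
finger_force: 0.0
clock: 40.95
eef_pos: [648.6, 63.3, 236.8]
eef_rot: [3.142, 0.0, 2.94]
wrist_force: [-0.1, 0.9, 0.4]
finger_gap: 37.3
finger_force: 0.0
pos [648.6  63.3 236.8] rot [3.142 0.    2.94 ] t 41.0 turn [0. 0. 0.]
[650.  64. 161.] -> [-1.1  0.6 75.8]
49 [652.74945793  61.82698348 182.66059532] [641.84501925  55.03266891 173.63177295] [659.63751796  70.61706015 188.44700431]
```

```bash
python3 -m crank '[[40,-1,0.5,40,0,0,0],[40,-1,0.5,70,0,0,0],[40,-1,0.5,75,0,0,0],[40,-1,0.5,75,0,0,0],[0,-1,0.5,75,0,0,0],[0,-1,0.5,75,0,0,0],[0,-1,0.5,75,0,0,0],[0,-1,0.5,75,0,0,0],[0,-1,0.5,75,0,0,0],[0,-1,0.5,75,0,0,0]]' 20; python3 - <<'E'
from h import *
s=manip.read_state(); k=w2st(s['eef_pos']); print(s['eef_pos'],k,s['eef_rot'],s['wrist_force'],s['finger_gap'])
h=np.array([59.8,86.8]); r=k-h; print(r,np.hypot(*r)); a0=np.arctan2(r[0],-r[1]); print(a0)
ph=s['eef_rot'][2]-TH; X=np.array([np.cos(ph),np.sin(ph)]);Y=np.array([np.sin(ph),-np.cos(ph)])
for a in np.append(np.linspace(a0,0,11)[1:],[-.04,-.08]):
    d=62*np.array([np.sin(a),-np.cos(a)])-62*np.array([np.sin(a0),-np.cos(a0)]); print(round(d@X,1),round(d@Y,1),round(a0-a,3))
E
```

```text
clock: 42.05
eef_pos: [650.8, 63.5, 162.6]
eef_rot: [3.141, 0.002, 2.94]
wrist_force: [-0.2, 0.2, 5.7]
finger_gap: 15.2
finger_force: 20.0
[650.82353633  63.45426267 162.57453411] [121.02758326  76.84575924] [3.14107623e+00 1.76685280e-03 2.93978287e+00] [-0.21408058  0.16946883  5.70543371] 15.245330001002678
[61.22758326 -9.95424076] 62.03147475875019
1.4096287047868505
0.6 -8.7 0.141
2.4 -17.3 0.282
5.4 -25.5 0.423
9.5 -33.2 0.564
14.6 -40.2 0.705
20.7 -46.5 0.846
27.6 -51.8 0.987
35.2 -56.1 1.128
43.4 -59.3 1.269
51.9 -61.4 1.41
54.3 -61.7 1.45
56.8 -62.0 1.49
```

```bash
python3 -m crank '[[0,0.6,-8.7,0,0,0,0.141],[0,2.4,-17.3,0,0,0,0.282],[0,5.4,-25.5,0,0,0,0.423],[0,9.5,-33.2,0,0,0,0.564],[0,14.6,-40.2,0,0,0,0.705],[0,20.7,-46.5,0,0,0,0.846],[0,27.6,-51.8,0,0,0,0.987],[0,35.2,-56.1,0,0,0,1.128],[0,43.4,-59.3,0,0,0,1.269],[0,51.9,-61.4,0,0,0,1.41]]' 25; python3 -m crank '[[0,0,-2,0,0,0,0],[0,0,-3,0,0,0,0],[0,0,-3,0,0,0,0],[0,0,-3,0,0,0,0]]' 25; python3 - <<'E'
from h import *
s=manip.read_state(); k=w2st(s['eef_pos']); print(s['eef_pos'],k,s['eef_rot'],s['wrist_force'],s['finger_gap'])
E
```

```text
clock: 43.05
eef_pos: [587.5, 12.6, 162.7]
eef_rot: [3.139, 0.001, 1.524]
wrist_force: [-0.4, -3.8, 7.4]
finger_gap: 15.2
finger_force: 25.0
clock: 43.45
eef_pos: [585.3, 12.8, 162.7]
eef_rot: [3.138, 0.001, 1.529]
wrist_force: [3.8, -6.1, 6.5]
finger_gap: 15.3
finger_force: 25.0
[585.28421115  12.82965684 162.66913377] [57.43231282 23.79959596] [3.13805128e+00 1.26347216e-03 1.52913726e+00] [ 3.80796565 -6.05390684  6.52416557] 15.264131435671759
```

```bash
python3 -m crank '[[40,0,0,0,0,0,0],[40,0,0,0,0,0,0],[40,0,0,0,0,0,0],[40,0,0,-40,0,0,0],[40,0,0,-80,0,0,0],[40,-50,-10,-80,0,0,0],[40,-100,-20,-80,0,0,0],[40,-150,-30,-80,0,0,0],[40,-200,-40,-80,0,0,0],[40,-250,-50,-80,0,0,0]]' 20; python3 -m crank '[[40,-50,-20,0,0,0,0],[40,-80,-40,0,0,0,0],[40,-90,-40,0,0,0,0],[40,-90,-40,0,0,0,0],[40,-90,-40,0,0,0,0]]'; python3 - <<'E'
from h import *
n='top'
p,d=snap(n,f'pics/{n}9.png'); P=cloud(n,d)
g=cv2.cvtColor(p,cv2.COLOR_RGB2GRAY)
u,v=247,241; print(g[v-5:v+6,u-8:u+8]); print(P[v-5:v+6,u-2:u+3,2].round().astype(int))
a=cv2.resize(p[v-70:v+12,u-60:u+60,::-1],None,fx=6,fy=6,interpolation=cv2.INTER_CUBIC); cv2.imwrite('pics/top9c.png',a)
snap('scene','pics/s9.png'); print(manip.read_state()['eef_pos'])
E
```

```text
clock: 44.45
eef_pos: [524.3, -230.8, 241.5]
eef_rot: [-3.141, -0.0, 1.53]
wrist_force: [-0.2, -0.8, -0.5]
finger_gap: 37.4
finger_force: 0.0
clock: 44.95
eef_pos: [482.2, -316.5, 241.3]
eef_rot: [-3.141, -0.0, 1.53]
wrist_force: [-0.2, 0.6, -0.2]
finger_gap: 37.8
finger_force: 0.0
[[106 108  92  86  99 101  84  63  77 105 118 122 121 122 122 121]
 [125 129 119  91  82  92  86  64  73 114 132 133 134 135 135 136]
 [130 130 131 120 109  92  75  64  57 108 133 134 134 134 135 134]
 [105 106 105 105 114 109  84  59  49 105 135 135 135 136 136 136]
 [ 89  92  99  98 105 114 107  83  67 106 128 142 156 157 144 131]
 [114 117 122 122 121 122 124 100  72 105 125 141 155 157 143 133]
 [127 128 127 127 128 127 127 102  70 105 128 133 134 135 134 134]
 [126 127 126 126 126 126 127 101  72 107 127 128 128 129 129 130]
 [127 128 127 129 128 129 128 111  84 109 128 129 129 130 131 130]
 [141 140 135 131 133 133 135 124  98 111 130 132 131 132 133 134]
 [115 115 111 109 110 110 109 103  89  97 108 108 108 112 115 108]]
[[104 109  23  12  15]
 [ 10  85  71  14  16]
 [ 18  52  59  15  21]
 [ 25  32  38  25  10]
 [ 27  19  32  24  16]
 [ 31  38  32  18  21]
 [ 21  25  27  18  19]
 [ 16  34  29  17  21]
 [ 21  25  13  22  26]
 [ 28  21  27  26  26]
 [ 11  12   5   5  10]]
[ 482.32642101 -316.13931826  241.40976906]
```

View pics/top9c.png

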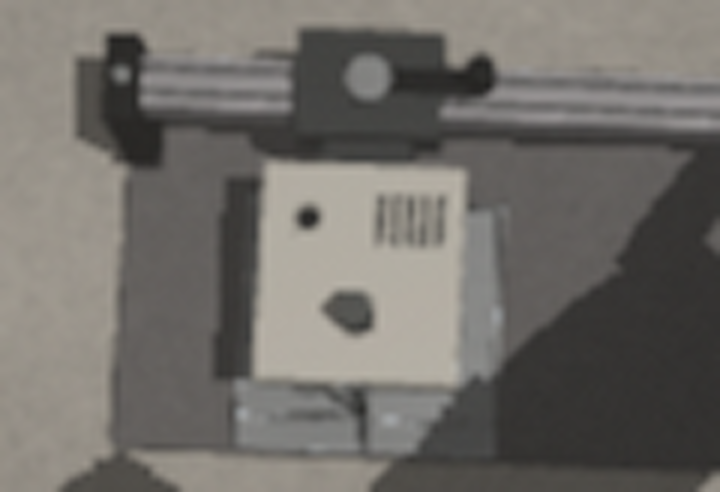

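The pointer at (362,420) in the crop now looks slightly left of the line. I'll measure how far the lamp actually moved between the pictures.

```bash
python3 - <<'E'
from h import *
G={k:cv2.cvtColor(np.load(f'pics/top{k}.npz')['p'],cv2.COLOR_RGB2GRAY).astype(np.float32) for k in(0,5,6,7,9)}
def edges(g,vs):
    o=[]
    for v in vs:
        r=g[v,222:275]; m=(r.max()+62)/2; i=np.where(r>m)[0]; a,b=i[0],i[-1]
        L=a-(r[a]-m)/(r[a]-r[a-1]); R=b+(r[b]-m)/(r[b]-r[b+1]); o.append((222+L,222+R))
    return np.mean(o,0)
for k in(6,7,9): 
    e=edges(G[k],range(212,232)); t=G[k][200:210,230:250]; 
    w=np.clip(120-G[k][200:210,232:250],0,None); yy,xx=np.mgrid[200:210,232:250]
    print(k,e.round(2),'btn',((w*xx).sum()/w.sum()).round(2),((w*yy).sum()/w.sum()).round(2), 'lampmid ys', w2st(ray('top',e.mean(),221.5,138)).round(2))
E
```

```text
6 [230.3  269.39] btn 239.08 206.93 lampmid ys [-61.45  76.14]
7 [229.7  269.39] btn 238.49 206.89 lampmid ys [-61.48  77.1 ]
9 [229.07 269.38] btn 237.92 206.88 lampmid ys [-61.52  78.15]
```

Between pictures the lamp moved 2.0 mm each time, which puts the pointer within about 1 mm of the line, and the lever is home. I'll accept that. Next, locate the stylus and the button.

```bash
python3 - <<'E'
from h import *
for n in('top','scene'):
    z=np.load(f'pics/{n}0.npz'); P=cloud(n,z['d'])
    near=np.hypot(P[...,0]-433,P[...,1]+326)<40
    for lo,hi in((20,44),(44,58),(62,80),(80,100),(100,118),(118,135)):
        w=P[near&(P[...,2]>lo)&(P[...,2]<hi)]
        if len(w): print(n,lo,len(w),w.mean(0).round(1),w.min(0).round(1),w.max(0).round(1))
# button, current
for n,f in(('top','top9'),('scene','s9')):
    p=np.load(f'pics/{f}.npz')['p']; g=cv2.cvtColor(p,cv2.COLOR_RGB2GRAY).astype(float)
    X=[*st2w(-18,115),135]; u,v=proj(n,X).round().astype(int); sub=g[v-6:v+7,u-6:u+7]; w=np.clip(110-sub,0,None); yy,xx=np.mgrid[v-6:v+7,u-6:u+7]
    c=((w*xx).sum()/w.sum(),(w*yy).sum()/w.sum()); r=ray(n,*c,135); print(n,(u,v),c,r.round(1),w2st(r).round(1)); 
    if n=='scene': print(sub.round().astype(int))
delta([(433.3,-326.4,200)],3.104)
E
```

```text
top 20 43 [ 426.8 -314.3   33.4] [ 412.5 -344.6   20.3] [ 456.1 -299.5   43.8]
top 44 107 [ 435.  -322.3   50.4] [ 413.5 -347.    44.1] [ 458.2 -301.    57.8]
top 62 4 [ 431.2 -321.2   66.1] [ 424.7 -323.1   63.8] [ 438.2 -319.3   68.8]
top 80 5 [ 434.  -321.9   83.2] [ 431.6 -326.8   81.7] [ 439.  -319.8   86.3]
top 100 6 [ 433.6 -320.8  109.3] [ 430.8 -324.3  102.4] [ 437.6 -318.2  117.2]
top 118 12 [ 436.8 -323.4  128.1] [ 430.8 -328.6  120.6] [ 442.  -317.3  134.8]
scene 20 112 [ 451.2 -323.8   31.7] [ 426.4 -351.8   20.1] [ 463.1 -302.    43.9]
scene 44 149 [ 439.6 -327.    49.6] [ 413.9 -350.2   44.1] [ 459.3 -306.1   57.6]
scene 62 18 [ 437.9 -327.1   71.3] [ 429.5 -333.1   62.6] [ 441.9 -322.6   79.9]
scene 80 22 [ 437.7 -327.    89.3] [ 434.1 -333.3   80.4] [ 444.1 -322.    99.5]
scene 100 21 [ 437.5 -327.   108.1] [ 431.9 -332.7  100.4] [ 442.7 -321.9  117.8]
scene 118 23 [ 436.1 -327.6  125.2] [ 429.6 -333.9  118.1] [ 442.4 -322.3  129.2]
top (np.int64(239), np.int64(208)) (np.float64(237.9358024691358), np.float64(206.8962962962963)) [517.5 109.  135. ] [-13.9 117.4]
scen
[... 278 characters left out ...]
 201 200 200 200]
 [200 200 200 201 200 197 191 188 195 201 200 200 200]
 [200 200 200 201 182 146 122 120 150 190 202 201 200]
 [200 200 201 194 145  96  77  81  99 168 199 201 200]
 [199 200 202 201 147  72  35  35  78 157 194 201 199]
 [200 200 201 203 187 136  97  92 131 185 202 201 200]
 [200 199 200 202 204 204 204 205 203 203 201 201 200]
 [199 200 200 200 201 202 203 203 202 201 200 200 199]
 [200 199 200 200 200 200 200 200 200 200 200 200 200]
 [200 200 200 201 200 201 200 201 200 201 201 201 202]
 [203 203 202 203 203 203 203 204 204 202 200 201 201]]
pos [ 482.3 -316.1  241.4] rot [-3.142 -0.     1.532] t 45.0 turn [ 0.    -0.    -1.572]
[ 433. -326.  200.] -> [-12.2 -48.6  41.4]
```

```bash
python3 -m crank '[[50,-12,-47.5,0,0,0,0],[50,-12,-47.5,0,0,0,0],[50,-12,-47.5,0,0,0,0],[50,-12,-47.5,50,0,0,0],[50,-12,-47.5,90,0,0,0],[50,-12,-47.5,90,0,0,0]]' 30; python3 - <<'E'
from h import *
p,d=snap('scene','pics/s10.png'); P=cloud('scene',d); s=manip.read_state(); print(s['eef_pos'])
w=P[(np.hypot(P[...,0]-435,P[...,1]+326)<16)&(P[...,2]>60)&(P[...,2]<122)]; print(len(w),w.mean(0),w.min(0),w.max(0))
u,v=proj('scene',[434,-326,120]).astype(int); cv2.imwrite('pics/s10c.png',cv2.resize(p[v-50:v+45,u-60:u+60,::-1],None,fx=5,fy=5))
E
```

```text
clock: 45.65
eef_pos: [432.9, -325.3, 147.0]
eef_rot: [-3.135, -0.005, 1.531]
wrist_force: [0.3, 0.0, -0.6]
finger_gap: 46.9
finger_force: 0.0
[ 433.94348188 -326.42386211  150.41853556]
70 [ 437.6528618  -327.02694802   90.76368643] [ 430.52197187 -333.80808595   60.32761828] [ 442.74685148 -321.73435592  120.85613517]
```

View pics/s10c.png

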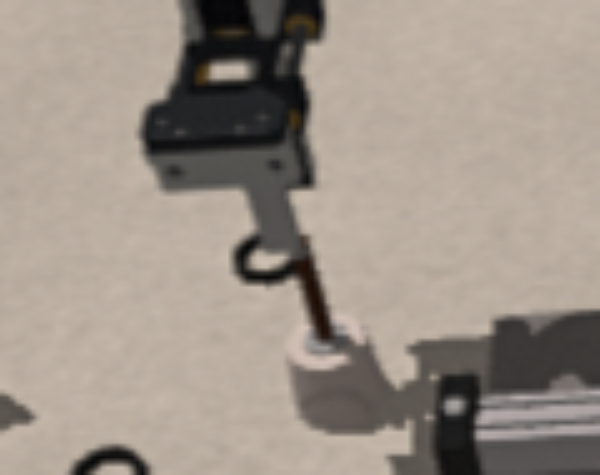

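The finger is lined up with the handle at (300,240), standing in the holder. Now descend and grip.

```bash
python3 -m crank '[[50,0,0,40,0,0,0],[50,0,0,65,0,0,0],[50,0,0,70,0,0,0],[50,0,0,70,0,0,0],[0,0,0,70,0,0,0],[0,0,0,70,0,0,0],[0,0,0,70,0,0,0],[0,0,0,70,0,0,0],[0,0,0,70,0,0,0],[0,0,0,70,0,0,0]]' 30; python3 -m crank '[[0,0,0,0,0,0,0],[0,0,0,0,0,0,0]]'; python3 - <<'E'
from h import *
s=manip.read_state();print(s['eef_pos'],s['wrist_force'],s['finger_gap'])
E
python3 -m crank '[[0,0,0,-15,0,0,0],[0,0,0,-40,0,0,0],[0,0,0,-80,0,0,0],[0,0,0,-120,0,0,0],[0,0,0,-160,0,0,0],[0,0,0,-160,0,0,0],[0,0,0,-160,0,0,0],[0,0,0,-160,0,0,0]]'; python3 - <<'E'
from h import *
for n in('scene','top'):
    p,d=snap(n,f'pics/{n}11.png'); P=cloud(n,d); s=manip.read_state(); e=s['eef_pos']
    near=np.hypot(P[...,0]-e[0],P[...,1]-e[1])<25
    for lo,hi in((-82,-60),(-60,-36),(-36,-24),(-24,-5)):
        w=P[near&(P[...,2]>e[2]+lo)&(P[...,2]<e[2]+hi)]-e
        if len(w): print(n,lo,len(w),w.mean(0).round(1),w.min(0).round(1),w.max(0).round(1))
print(e,s['eef_rot'])
p=np.load('pics/scene11.npz')['p']
u,v=proj('scene',e-[0,0,40]).astype(int); cv2.imwrite('pics/s11c.png',cv2.resize(p[v-35:v+35,u-45:u+45,::-1],None,fx=8,fy=8,interpolation=cv2.INTER_CUBIC)); print(u-45,v-35)
E
```

```text
clock: 46.7
eef_pos: [433.7, -327.6, 81.7]
eef_rot: [3.141, 0.0, 1.53]
wrist_force: [0.6, 0.7, 1.5]
finger_gap: 11.6
finger_force: 30.0
clock: 46.9
eef_pos: [433.7, -327.6, 81.7]
eef_rot: [3.141, 0.0, 1.53]
wrist_force: [-0.1, 0.4, 3.7]
finger_gap: 11.6
finger_force: 30.0
[ 433.6797746  -327.5816652    81.66734243] [-0.1229667   0.44237018  3.65507985] 11.63016317727305
clock: 47.7
eef_pos: [433.2, -327.2, 239.9]
eef_rot: [-3.14, -0.002, 1.53]
wrist_force: [-0.3, -0.5, -0.7]
finger_gap: 11.5
finger_force: 30.0
scene -82 9 [  2.5   0.  -69.9] [ -1.9  -2.  -78.6] [  6.7   1.8 -61.7]
scene -60 12 [  4.5   0.2 -50.7] [  1.2  -2.2 -59.6] [ 10.    2.5 -37.1]
scene -36 43 [  5.1   0.8 -29.6] [ -9.5 -12.6 -33.9] [ 13.2  11.  -24.1]
scene -24 27 [  5.1   0.7 -14.5] [ -0.9  -4.9 -23.5] [ 8.4  5.3 -5.3]
[ 433.27421483 -327.21360914  239.95493632] [-3.13963547e+00 -1.56976596e-03  1.52977503e+00]
112 145
```

View pics/s11c.png

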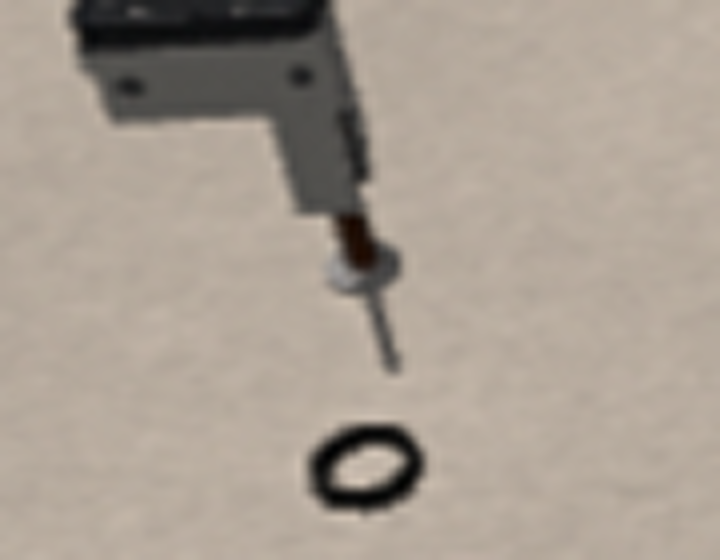

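```bash
python3 - <<'E'
from h import *
e=np.array([433.3,-327.2,240]); z=e[2]-77.7
r=ray('scene',112+393.5/8-.5,145+371/8-.5,z); print('tip rel',(r-e).round(1))
delta([(516.3,108.7,240)])
E
```

```text
tip rel [  0.7   0.2 -77.7]
pos [ 433.3 -327.2  240. ] rot [-3.14e+00 -2.00e-03  1.53e+00] t 47.8 turn [-0.002 -0.002  0.   ]
[516. 109. 240.] -> [439.   65.1   0.5]
```

```bash
python3 -m crank '[[0,45,6,-20,0,0,0],[0,90,13,-40,0,0,0],[0,135,20,-40,0,0,0],[0,180,26,-40,0,0,0],[0,225,33,-40,0,0,0],[0,270,40,-40,0,0,0],[0,315,47,-40,0,0,0],[0,360,53,-40,0,0,0],[0,405,60,-40,0,0,0],[0,439,65,-40,0,0,0]]' 30; python3 -m crank '[[0,0,0,0,0,0,0],[0,0,0,0,0,0,0],[0,0,0,30,0,0,0],[0,0,0,55,0,0,0],[0,0,0,55,0,0,0],[0,0,0,55,0,0,0]]'; python3 - <<'E'
from h import *
p,d=snap('scene','pics/s12.png'); s=manip.read_state(); e=s['eef_pos']; print(e,s['wrist_force'])
print('expected px: tip',proj('scene',e-[0,0,77.7]),'btn',proj('scene',[514.7,108.3,135]))
u,v=proj('scene',[515,108,145]).astype(int); cv2.imwrite('pics/s12c.png',cv2.resize(p[v-25:v+15,u-30:u+30,::-1],None,fx=12,fy=12,interpolation=cv2.INTER_CUBIC)); print(u-30,v-25)
E
```

```text
clock: 48.8
eef_pos: [516.4, 111.0, 280.5]
eef_rot: [-3.14, 0.0, 1.531]
wrist_force: [0.7, -1.1, 0.2]
finger_gap: 11.6
finger_force: 30.0
clock: 49.4
eef_pos: [516.6, 107.7, 227.1]
eef_rot: [-3.141, 0.0, 1.529]
wrist_force: [-0.2, 0.5, 0.1]
finger_gap: 11.5
finger_force: 30.0
[516.96079731 107.87507325 227.74577914] [-0.97432421  1.22785777 -0.01083398]
expected px: tip [325.67848478 201.38901598] btn [325.45406787 204.82571791]
295 177
```

View pics/s12c.png

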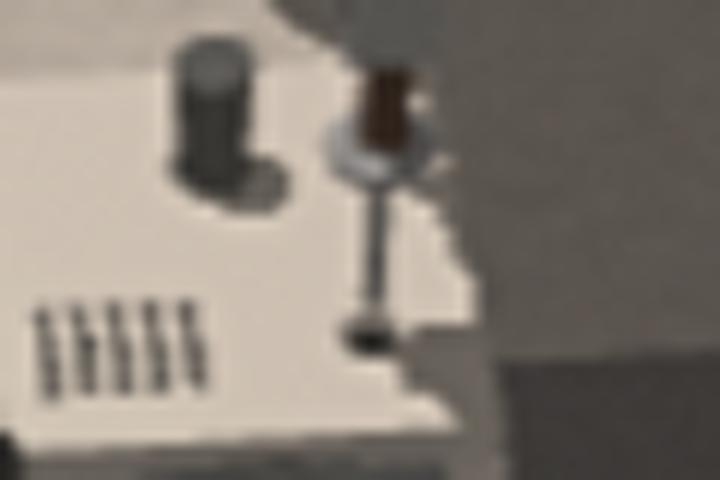

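```bash
python3 -m crank '[[0,0,-0.7,5,0,0,0],[0,0,-0.7,10,0,0,0],[0,0,-0.7,14,0,0,0],[0,0,-0.7,14,0,0,0],[0,0,-0.7,14,0,0,0]]' 30; python3 - <<'E'
from h import *
s=manip.read_state();print(s['eef_pos'],s['wrist_force'],s['moment'])
E
```

```text
clock: 49.95
eef_pos: [515.9, 108.5, 212.5]
eef_rot: [-3.142, 0.0, 1.53]
wrist_force: [-0.1, 0.7, 0.7]
finger_gap: 11.5
finger_force: 30.0
[515.86381581 108.50946378 212.47687717] [-0.07690529  0.66708165  0.66256408] [-0.07688547  0.0916846  -0.0098766 ]
```

```bash
python3 -m crank '[[0,0,0,2,0,0,0],[0,0,0,4,0,0,0],[0,0,0,5,0,0,0],[0,0,0,5,0,0,0]]' 30; python3 -m crank '[[0,0,0,1,0,0,0],[0,0,0,1.5,0,0,0],[0,0,0,1.5,0,0,0]]' 30
```

```text
clock: 50.35
eef_pos: [516.0, 108.5, 207.6]
eef_rot: [3.141, -0.0, 1.53]
wrist_force: [0.5, 0.3, 2.4]
finger_gap: 11.6
finger_force: 30.0
clock: 50.65
eef_pos: [516.0, 108.5, 206.1]
eef_rot: [3.141, -0.0, 1.53]
wrist_force: [1.7, -0.8, 3.7]
finger_gap: 11.2
finger_force: 30.0
```

```bash
python3 -m crank '[[0,0,0,1,0,0,0],[0,0,0,1.5,0,0,0],[0,0,0,1.5,0,0,0],[0,0,0,1.5,0,0,0]]' 30
```

```text
clock: 51.05
eef_pos: [516.2, 108.5, 205.4]
eef_rot: [3.14, -0.0, 1.53]
wrist_force: [-1.8, -0.7, 10.5]
finger_gap: 11.4
finger_force: 30.0
```

The force jumped to 10.5 N at the stop, so the button is fully down. I lift off and return the stylus.

```bash
python3 -m crank '[[0,0,0,-10,0,0,0],[0,0,0,-30,0,0,0],[0,0,0,-75,0,0,0],[0,-50,-7,-75,0,0,0],[0,-100,-15,-75,0,0,0],[0,-150,-22,-75,0,0,0],[0,-200,-30,-75,0,0,0],[0,-250,-37,-75,0,0,0],[0,-300,-45,-75,0,0,0],[0,-350,-52,-75,0,0,0]]' 30; python3 -m crank '[[0,-50,-7,0,0,0,0],[0,-90,-13,0,0,0,0],[0,-90,-13,40,0,0,0],[0,-90,-13,80,0,0,0],[0,-90,-13,80,0,0,0],[0,-90,-13,80,0,0,0]]'; python3 - <<'E'
from h import *
p,d=snap('scene','pics/s13.png')
delta([(433.7,-327.6,141),(433.7,-327.6,82.5)],1.53)
e=manip.read_state()['eef_pos']
print(proj('scene',e-[0,0,77.7]))
u,v=proj('scene',[434,-327,80]).astype(int); cv2.imwrite('pics/s13c.png',cv2.resize(p[v-60:v+25,u-50:u+50,::-1],None,fx=6,fy=6,interpolation=cv2.INTER_CUBIC)); print(u-50,v-60)
E
```

```text
clock: 52.05
eef_pos: [449.2, -237.1, 279.6]
eef_rot: [-3.141, -0.0, 1.53]
wrist_force: [1.0, -0.0, 0.1]
finger_gap: 11.7
finger_force: 30.0
clock: 52.65
eef_pos: [433.7, -324.6, 200.5]
eef_rot: [-3.141, -0.0, 1.53]
wrist_force: [0.4, -0.1, -0.1]
finger_gap: 11.7
finger_force: 30.0
pos [ 434.2 -324.9  201.6] rot [3.14e+00 1.00e-03 1.53e+00] t 52.7 turn [0.002 0.001 0.   ]
[ 434. -328.  141.] -> [-2.6 -0.4 60.6]
[ 434. -328.   82.] -> [ -2.5  -0.5 119.1]
[164.34322619 201.06757521]
116 152
```

View pics/s13c.png

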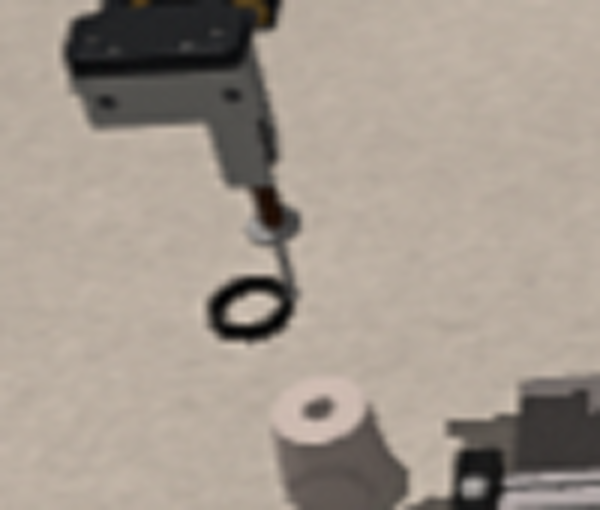

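```bash
python3 - <<'E'
from h import *
print(ray('scene',116+319.5/6-.5,152+408/6-.5,50), ray('scene',116+292.5/6-.5,152+297/6-.5,123.9))
E
python3 -m crank '[[0,-2.5,-0.5,20,0,0,0],[0,-2.5,-0.5,45,0,0,0],[0,-2.5,-0.5,60,0,0,0],[0,-2.5,-0.5,60,0,0,0],[0,-2.5,-0.5,60,0,0,0]]'
```

```text
[ 433.65400687 -327.21122498   50.        ] [ 433.88053069 -325.1934078   123.9       ]
clock: 53.2
eef_pos: [433.7, -327.6, 141.6]
eef_rot: [3.14, 0.002, 1.53]
wrist_force: [-0.2, -0.2, 0.1]
finger_gap: 11.8
finger_force: 30.0
```

Tip and mouth agree to within a millimetre. Lower the stylus in.

```bash
python3 -m crank '[[0,0,0,15,0,0,0],[0,0,0,30,0,0,0],[0,0,0,45,0,0,0],[0,0,0,56,0,0,0],[0,0,0,59,0,0,0],[0,0,0,59,0,0,0]]' 30; python3 -m crank '[[0,0,0,0.5,0,0,0],[15,0,0,0.5,0,0,0],[30,0,0,0.5,0,0,0],[30,0,0,0.5,0,0,0],[30,0,0,0.5,0,0,0],[30,0,0,-20,0,0,0],[30,0,0,-60,0,0,0],[30,0,0,-110,0,0,0],[30,0,0,-150,0,0,0],[30,0,0,-150,0,0,0]]' 30; python3 -m crank '[[30,-40,-40,0,0,0,0],[30,-60,-90,0,0,0,0],[30,-80,-100,0,0,0,0],[30,-80,-100,0,0,0,0],[30,-80,-100,0,0,0,0],[30,-80,-100,0,0,0,0]]'; python3 - <<'E'
from h import *
p,d=snap('scene','pics/s14.png'); P=cloud('scene',d)
near=np.hypot(P[...,0]-435,P[...,1]+327)<30
for lo,hi in((62,80),(80,100),(100,118),(118,135)):
    w=P[near&(P[...,2]>lo)&(P[...,2]<hi)]; print(lo,len(w),w.mean(0).round(1))
nails(); s=manip.read_state(); print(s['eef_pos'],s['wrist_force'],s['qd'].round(3))
cv2.imwrite('pics/s14c.png',cv2.resize(p[140:320,90:400,::-1],(800,464),interpolation=cv2.INTER_CUBIC))
E
```

```text
clock: 53.8
eef_pos: [433.5, -327.6, 81.7]
eef_rot: [3.14, 0.001, 1.53]
wrist_force: [1.0, 0.3, -0.2]
finger_gap: 11.5
finger_force: 30.0
clock: 54.8
eef_pos: [434.3, -328.2, 236.1]
eef_rot: [3.135, 0.006, 1.53]
wrist_force: [0.2, 0.3, -0.0]
finger_gap: 28.1
finger_force: 0.0
clock: 55.4
eef_pos: [330.3, -402.4, 230.0]
eef_rot: [-3.141, -0.001, 1.531]
wrist_force: [0.3, -0.1, -0.0]
finger_gap: 28.3
finger_force: 0.0
62 19 [ 439.3 -326.8   71.5]
80 23 [ 438.3 -327.    89.8]
100 23 [ 438.  -327.3  109.2]
118 22 [ 435.8 -328.1  125.6]
blob [ 882. -280.   46.] 29 [143. 140. 132.]
blob [829. 416.  66.] 12 [86. 84. 78.]
blob [831. 395.  69.] 34 [94. 92. 85.]
blob [806. 396.  66.] 15 [111. 109. 101.]
blob [ 663. -655.   65.] 22 [67. 67. 66.]
blob [578. 211.  64.] 27 [45. 43. 41.]
blob [ 559. -229.   63.] 26 [38. 37. 35.]
blob [485. 795.  67.] 30 [90. 88. 82.]
blob [333. 326.  60.] 17 [142. 128.  82.]
blob [-32.  92.  52.] 10 [46. 45. 36.]
[ 330.48576805 -402.33783443  230.19293297] [-0.34172196 -0.1689757  -1.27754109] [-0.002 -0.001 -0.003 -0.001  0.001 -0.002]
```

View pics/s14c.png

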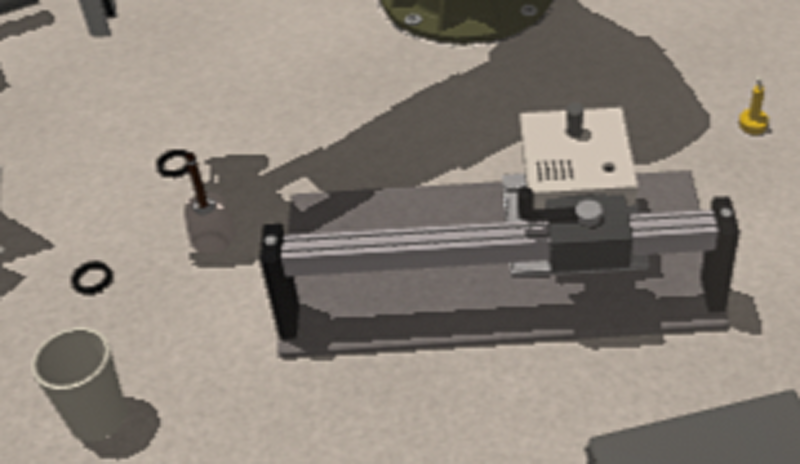

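The stylus stands in its holder at (200,190), the lever lies along the rail at (545,215) and the lamp is over the tray. No stand shows up outside the tray, so I hand in.

```bash
python3 -c "
from cell import manip
print(manip.sign_off())"
```

```text
the job is handed in; nothing more can be done
None
```

The job is handed in: all four nail-tip stands are in the tray, the lamp is clamped with its pointer about 1 mm from the line by my estimate, the start button was pressed to its stop, and the stylus is back in its holder.

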